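Turn the tool carousel to the tape measure

TASK

Bring the tape measure round to the front of the carousel: push the turntable round by the posts on its rim until the tape measure stands at the fixed pointer that sticks out from under the disc, its middle in line with the arrow, and leave it at rest there. Push gently and grip or lift nothing; do not touch the things standing in the carousel's bays, and leave everything else on the bench where it is.

Things in the scene. Friction and masses are not known exactly. Their poses are not given: they have to be found in the camera images.
- carousel_base: fixed dark steel foot of the carousel, a plate 200 mm across, 12 mm high. Origin: on the bench, on the vertical axis the carousel turns about. Its own -x axis is the pointer's direction: a flat steel tongue, 12 mm high, that comes out from under the disc towards the robot (up to 30 degrees to either side) and ends in a pointed, diamond-shaped arrow head, tip 192 mm from the axis
- turntable: the carousel's plywood disc, 284 mm across, top 26 mm above the bench, edge lip 6 mm high. Turns both ways without stops; light friction (1 to 2 N at a post) keeps it where left. Dividers 30 mm high along its x and y axes, out to 110 mm, part it into four bays, their middles 74 mm from the axis; a 36 mm high hub, radius 12 mm, in the middle. Origin: centre of its underside, 14 mm up
- post0 (a point): top centre of an upright round wooden post, 16 mm thick, 50 mm high above the disc (its top 76 mm above the bench), rigidly fixed near the disc's edge 129 mm from the axis, at the end of the divider on the disc's +x axis. Parts bins and a shelf board hang over the bench 0.28 m up, beyond about x = 0.65 m: a gripper upright over x > 0.62 m can strike them, so push posts on the near side and the flanks, changing post if needed
- post1 (a point): top centre of an upright round wooden post, 16 mm thick, 50 mm high above the disc (its top 76 mm above the bench), rigidly fixed near the disc's edge 129 mm from the axis, at the end of the divider on the disc's +y axis. Parts bins and a shelf board hang over the bench 0.28 m up, beyond about x = 0.65 m: a gripper upright over x > 0.62 m can strike them, so push posts on the near side and the flanks, changing post if needed
- post2 (a point): top centre of an upright round wooden post, 16 mm thick, 50 mm high above the disc (its top 76 mm above the bench), rigidly fixed near the disc's edge 129 mm from the axis, at the end of the divider on the disc's -x axis. Parts bins and a shelf board hang over the bench 0.28 m up, beyond about x = 0.65 m: a gripper upright over x > 0.62 m can strike them, so push posts on the near side and the flanks, changing post if needed
- post3 (a point): top centre of an upright round wooden post, 16 mm thick, 50 mm high above the disc (its top 76 mm above the bench), rigidly fixed near the disc's edge 129 mm from the axis, at the end of the divider on the disc's -y axis. Parts bins and a shelf board hang over the bench 0.28 m up, beyond about x = 0.65 m: a gripper upright over x > 0.62 m can strike them, so push posts on the near side and the flanks, changing post if needed
- tape_measure: tape measure with a rounded brown body and a black round face, 58x77x62 mm, standing loose on its base in the middle of one of the four bays (which bay varies). Origin: centre of its underside
- screw_dish: round shallow metal dish of screws, 86 mm across, 26 mm high, loose in another bay. Origin: centre of its underside
- masking_tape: roll of masking tape lying flat, 96 mm across, 25 mm high, loose in another bay. Origin: centre of its underside
- offcut_1: block of wood, 75x83x40 mm, loose in another bay. Origin: centre of its underside
- mug: mug, 86 mm across, 96 mm high, on the bench behind, to the right; bystander. Origin: near the centre of its underside
- glue_bottle: glue bottle, 57 mm across, 170 mm high, on the bench behind, to the right; bystander. Origin: centre of its underside
- screwdriver_b: screwdriver, 235 mm long, lying on the bench to the left; bystander. Origin: centre of its underside
- offcut_0: flat piece of wood, 89x146x22 mm, on the bench behind the carousel, to the right; bystander. Origin: centre of its underside
- chisel: chisel, 236 mm long, lying on the bench to the left; bystander. Origin: centre of its underside
Not all that is in view belongs to the job. Leave any yellow look-alike of the offcut_1 alone.

How it is judged:
By the outcome, as a careful person would: the job done as asked, in the order asked, and still so for the second after the job is handed in, with the robot touching nothing.
It also fails if it takes over 54 s, if anything falls off the work surface, if the arm or the gripper's body presses on something with over 40 N, if the wrist force passes 120 N, or if a joint passes its speed limit or range.

ROBOT

A 7-joint arm with a two-finger parallel gripper is mounted at the origin on a cart in front of the work surface, level with it; the furniture and walls round the work are solid. World frame = base frame: x ahead of the robot, y to its left, z up, the work surface at z = 0. Lengths are in m, angles in degrees, forces in N, time in s.
With the tool pointing down it reaches from about 0.425 to 0.95 m from the base axis. Payload 4.7 kg.
Tool frame: the origin (TCP) lies at the very end of the fingers, on their centre line; the grasp point (between the pads) lies 19 mm behind it (r.pinch_z is the distance from the TCP to the grasp point, in m); z points along the fingers, x is the direction in which the jaws open and shut, and the axes are right-handed (so a half turn about z gives the same grasp; the last joint's range is limited). The gripper opens to 87 mm and grips with 3 to 60 N. Pads are 19 mm wide; open, the fingers measure 117 mm over their backs; the gripper's body (75 mm by 190 mm) begins 51 mm behind the grasp point.
Start: joints at [70.48, 26.849, -2.785, 87.806, 1.381, 65.374, -4.715], TCP at [0.207, -0.642, 0.2] pointing down, gripper open.
Joint ranges: [-148.3, 148.3], [-19.14, 114.17], [-79.39, 73.82], [5.75, 140.21], [-59.74, 239.74], [12.07, 113.84], [-152.46, 152.46]. Speed limits (degrees/s): [147.25, 147.25, 180, 180, 180, 180, 180].

INTERFACE

Orientations are given as [roll, pitch, yaw] about the fixed x, y, z axes, in that order (R = Rz(yaw) Ry(pitch) Rx(roll)).
In Python, from station import r, vision gives the robot as it stands.
- The arm moves only by the tool drive_tool, never from a script. Its arguments are lists of equal length, an entry for each row: "xyz": the shift along the tool's x, y, z in m, a list of three; "spin": the turn about the tool's z in units of 6 degrees (1.0 is 6 degrees); "gripper": the opening, from 0 (shut) to 1 (fully open). In form: {"xyz": [[tx, ty, tz], ...], "spin": [spin, ...], "gripper": [gripper, ...]}. A call has 1 to 10 rows; each row shifts and turns the pose as measured when the row begins, along the tool's axes as they then stand; what a row does not reach is not made up. A row lasts 1/10 s, in which the tool goes at most 50 mm and 8.59 degrees, less where a joint would pass 70% of its speed; a pose out of reach is approached as far as the arm can. A call is refused whole if a number of a shift passes 0.05 or a number of a turn 1, either way. A call with a gripper value outside its range is refused whole. The fingers move at their own pace and stop on an object; "squeeze" is the grip in N (left out, the last holds). Time passes only in rows, so rows that do not move let the fingers close. It gives the time, the measured TCP pose, the force and the opening at its end, in the units of the state.
- r.state(): the state, without advancing time (a new reading comes with each control period).
- vision.get_image(name): name is "side" or "top" or "wrist"; returns a dict with "pixels" (480x640x3 uint8, blue, green, red), "fovy" (degrees; the focal length in pixels is half the picture's height over the tangent of half this angle, whatever the lens; pixels are square), "cx", "cy" (the principal point, pixels), "distortion" ([k1, k2, p1, p2, k3] as OpenCV has them; the pictures are not rectified), "R" (3x3) and "t" (3): a world point X has camera coordinates R X + t. Camera axes: x right, y down, z forward; pixel columns grow to the right and rows downward; lengths in m; the calibration is good to about 2 mm. A picture is of the moment at which its call begins. There is no depth.
- r.hand_in(): hands the job in, once; it reports no verdict.
The state is a dict: "time_s": time; "q": joint angles; "dq": joint speeds; "joint_efforts": joint torques, N m; "position": TCP position; "orientation": TCP orientation; "contact_force": force on the tool from outside, world axes, zero at the start; "moment": the same for the moment, N m; "opening": opening from 0.0 (shut) to 1.0 (fully open).
Only numpy, scipy, OpenCV 4.12 (cv2) and the standard library are available. Lean on these libraries where they do the work, as an engineer would, in place of code of your own. Each camera call takes 0.05 s, during which the arm holds its last target.

## Working session

There is one attempt and no reset: what is moved stays moved. The work goes in short steps, Python scripts to look and compute and a tool call to move; the robot and the scene stay as the last step left them, time stands still between calls to the robot, and variables do not carry over. Pictures are saved under pics/ and viewed, and the job is handed in when it is done.

Besides the shell and the picture viewer there is one more tool, called after ">>>" in YAML: its name, and indented under it one key for each argument. drive_tool: Moves the arm, as the interface text tells. Its arguments: {"type":"object","properties":{"xyz":{"type":"array"},"spin":{"type":"array"},"gripper":{"type":"array"},"squeeze":{"type":"number"}},"required":["xyz","spin","gripper"]}

```bash
mkdir -p pics; ls; python3 - <<'E'
from station import r, vision
import cv2
for n in ["top","side","wrist"]:
    d=vision.get_image(n); cv2.imwrite(f"pics/{n}0.png",d["pixels"])
    print(n,d["fovy"],d["cx"],d["cy"],d["distortion"],d["R"],d["t"])
print(r.state())
E
```

```text
pics
top 47.07720796556138 311.61360250252415 240.07840106263194 [-0.17232592  0.          0.          0.          0.        ] [[-0.02596654 -0.99963865  0.00695039]
 [-0.9814168   0.02416965 -0.19035992]
 [ 0.19012314 -0.01176422 -0.98168976]] [0.11281706 0.5482868  1.28224618]
side 45.65024613471559 317.3030083708197 244.03696075698863 [-0.16382359  0.          0.          0.          0.        ] [[-0.86741248 -0.49758133  0.00290134]
 [-0.44234032  0.7684166  -0.46246185]
 [ 0.22788294 -0.40242856 -0.88663443]] [0.53535034 0.19943281 1.33236599]
wrist 62.239622632744705 322.76020565813684 245.09847974169904 [-0.06344096  0.          0.          0.          0.        ] [[ 0.30675036 -0.95178884 -0.00148954]
 [-0.90777147 -0.29303379  0.30013689]
 [-0.28610343 -0.09071494 -0.95389498]] [-0.673477   -0.03687221  0.39321424]
{'time_s': 0.15, 'q': array([70.47971565, 26.88797445, -2.78493769, 87.85899567,  1.3809243 ,
       65.37621292, -4.71730048]), 'dq': array([-0.0776259 , -0.12334374, -0.02280324, -0.2053215 ,  0.04361643,
       -0.00987836, -0.0518396 ]), 'joint_efforts': array([-1.80191928e-04, -5.08428097e+01, -8.15008697e-02, -2.36416984e+01,
       -6.14585448e-02,  3.56861798e-02,  9.92581317e-05]), 'position': array([ 0.20693111, -0.64196199,  0.19871813]), 'orientation': array([ 1.79997284e+02,  8.95933115e-02, -7.21353223e+01]), 'contact_force': array([-0.42281223,  0.22131098,  0.40047219]), 'moment': array([0.01706686, 0.05483959, 0.02959631]), 'opening': 0.9994444052474012}
```

View pics/top0.png

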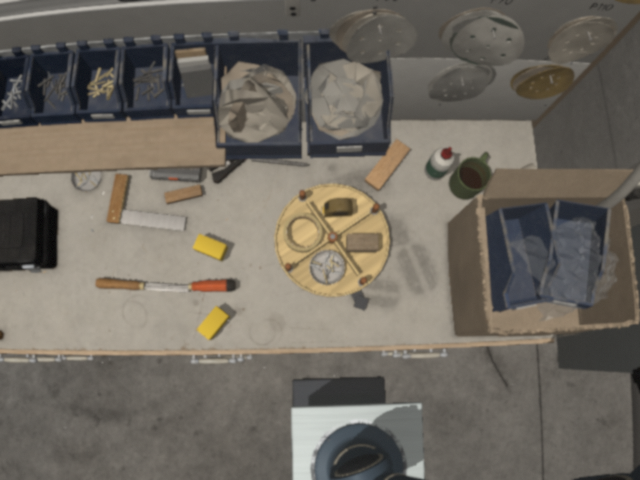

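View pics/side0.png

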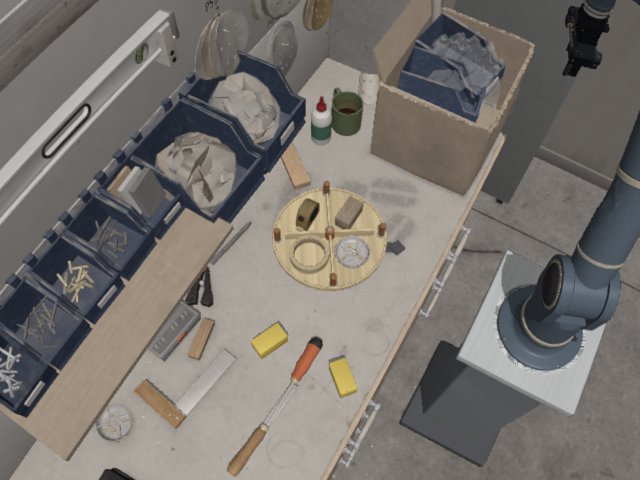

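```bash
cat > h.py <<'E'
import numpy as np, cv2
from station import r, vision
def cam(d):
    f=240/np.tan(np.radians(d["fovy"]/2))
    return np.array([[f,0,d["cx"]],[0,f,d["cy"]],[0,0,1]]),np.array(d["distortion"],float),np.array(d["R"]),np.array(d["t"])
def ray(d,uv,z):
    K,D,R,t=cam(d)
    p=cv2.undistortPoints(np.array(uv,float).reshape(-1,1,2),K,D).reshape(-1,2)
    v=np.c_[p,np.ones(len(p))]@R; c=-R.T@t
    return c+v*((z-c[2])/v[:,2])[:,None]
def proj(d,X):
    K,D,R,t=cam(d)
    return cv2.projectPoints(np.array(X,float).reshape(-1,1,3),cv2.Rodrigues(R)[0],t,K,D)[0].reshape(-1,2)
def crop(d,n,u,v,w,h,s):
    cv2.imwrite(n,cv2.resize(d["pixels"][v:v+h,u:u+w],None,fx=s,fy=s,interpolation=cv2.INTER_CUBIC))
E
python3 - <<'E'
from h import *
for n,u,v in [("top",265,170),("side",265,170)]:
    d=vision.get_image(n); crop(d,f"pics/{n}1.png",u,v,150,145,4 if 0 else 4)
    hsv=cv2.cvtColor(d["pixels"],cv2.COLOR_BGR2HSV)
    m=((hsv[...,0]<12)&(hsv[...,1]>110)&(hsv[...,2]>50)).astype(np.uint8)
    _,_,st,c=cv2.connectedComponentsWithStats(m)
    for s,k in zip(st[1:],c[1:]):
        if s[4]>12 and u<k[0]<u+150 and v<k[1]<v+140: print(n,s,k,ray(d,k,.055))
E
```

```text
side [379 229   5   7  14] [380.78571429 231.5       ] [[ 0.44462469 -0.01031515  0.055     ]]
side [275 234   5   7  13] [277.         236.61538462] [[0.65656131 0.12809272 0.055     ]]
```

View pics/top1.png

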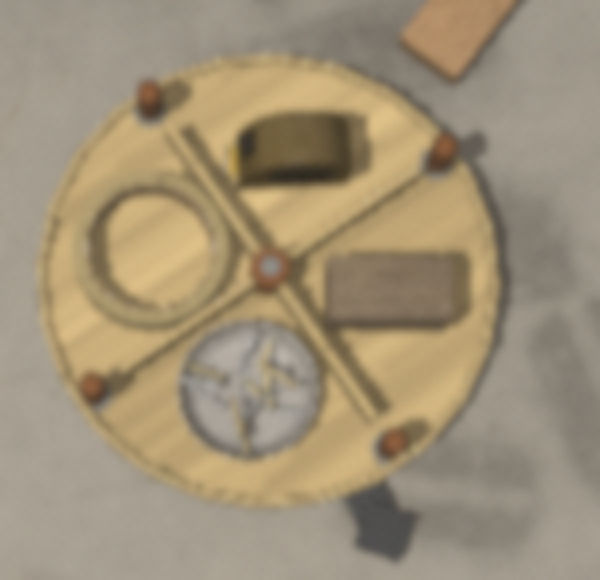

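View pics/side1.png

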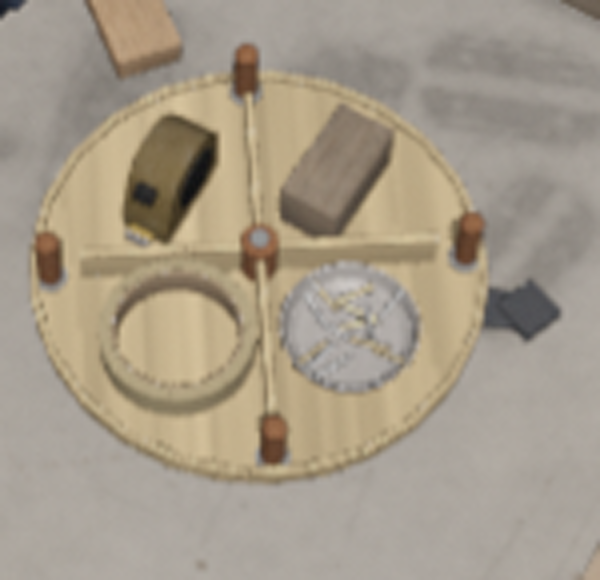

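```bash
cat > m.py <<'E'
from h import *
E
python3 - <<'E'
from h import *
S=vision.get_image("side");T=vision.get_image("top")
ps={"A":(246,50),"B":(470,220),"C":(273,424),"D":(47,241)}
pt={"A":(443,146),"B":(396,438),"C":(93,383),"D":(149,92)}
c=[]
for nm,d,P in(("side",S,ps),("top",T,pt)):
    X=np.array([ray(d,np.array(v)/4+[265,170],.074)[0] for v in P.values()])
    ce=X.mean(0); print(nm,X.round(3).tolist(),"centre",ce, np.degrees(np.arctan2(*(X-ce)[:,1::-1].T)),np.linalg.norm((X-ce)[:,:2],axis=1)); c.append(ce)
print("hub",ray(S,np.array((260,238))/4+[265,170],.062),ray(T,np.array((269,267))/4+[265,170],.062))
ce=np.mean(c,0)
for d,p in((S,(560,312)),(S,(525,282)),(S,(527,340)),(T,(398,562)),(T,(418,517)),(T,(352,545))):
    x=ray(d,np.array(p)/4+[265,170],.012)[0]; print("arrow",x,np.degrees(np.arctan2(x[1]-ce[1],x[0]-ce[0])),np.hypot(*(x-ce)[:2]))
E
```

```text
side [[0.624, -0.057, 0.074], [0.446, -0.018, 0.074], [0.484, 0.159, 0.074], [0.66, 0.122, 0.074]] centre [0.55333661 0.05136082 0.074     ] [ -57.10933898 -147.06404322  122.83133174   33.46058136] [0.1295974  0.12780564 0.12842851 0.12767893]
top [[0.626, -0.058, 0.074], [0.449, -0.022, 0.074], [0.486, 0.156, 0.074], [0.664, 0.119, 0.074]] centre [0.55618694 0.04871191 0.074     ] [ -56.96187656 -146.63410527  123.06577439   33.15016212] [0.12746077 0.12820473 0.12794339 0.12826462]
hub [[0.5530528  0.05024479 0.062     ]] [[0.55602035 0.04912918 0.062     ]]
arrow [ 0.37769962 -0.02202879  0.012     ] -157.85343833624717 0.1911658840202727
arrow [ 0.40609931 -0.03009377  0.012     ] -151.67501372472825 0.1688827054963546
arrow [0.38705476 0.00582574 0.012     ] -165.231772639118 0.17343651244613786
arrow [ 0.37999397 -0.02647078  0.012     ] -156.35790117131626 0.19078031730218628
arrow [ 0.40722184 -0.03991381  0.012     ] -148.63073125598302 0.17279776045858497
arrow [0.39122009 0.00136745 0.012     ] -163.42734509630924 0.1706298583269463
```

```bash
python3 - <<'E'
from h import *
S=vision.get_image("side");T=vision.get_image("top")
crop(S,"pics/box_s.png",360,0,250,210,3);crop(T,"pics/box_t.png",430,150,210,210,3)
E
```

```text
(no output)
```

View pics/box_s.png

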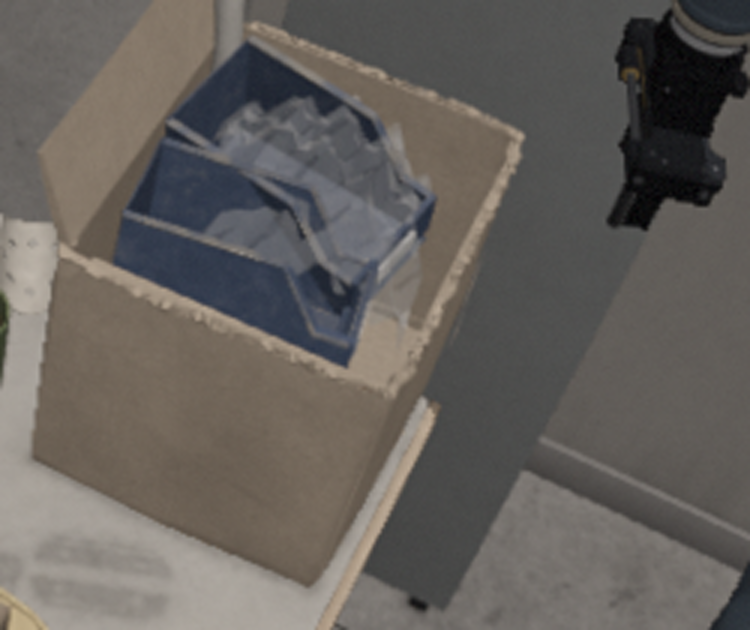

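View pics/box_t.png

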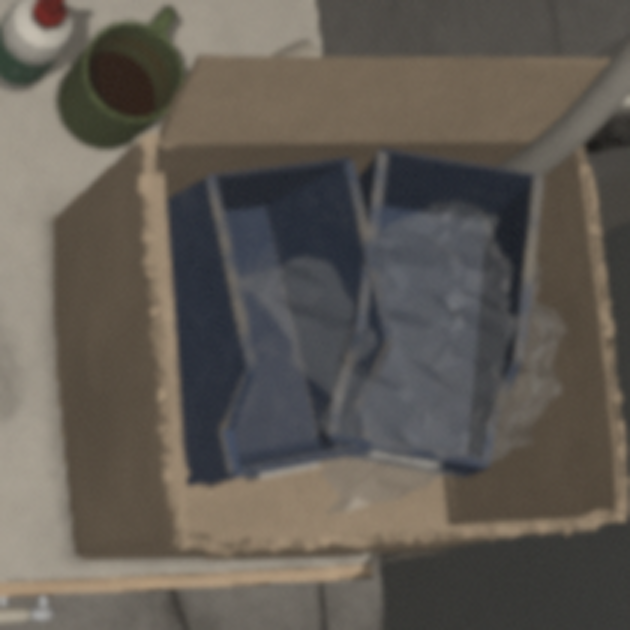

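View pics/wrist0.png

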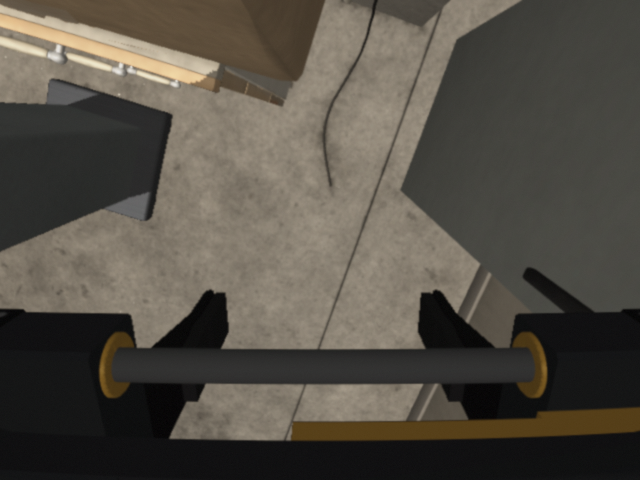

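```bash
python3 - <<'E'
from h import *
S=vision.get_image("side");T=vision.get_image("top")
def tri(a,b):
    A=[];B=[]
    for d,p in((S,a),(T,b)):
        x0=ray(d,p,0)[0];x1=ray(d,p,.3)[0];u=(x1-x0)/np.linalg.norm(x1-x0);P=np.eye(3)-np.outer(u,u);A.append(P);B.append(P@x0)
    return np.linalg.solve(sum(A),sum(B))
s=lambda u,v:(u/3+360,v/3);t=lambda u,v:(u/3+430,v/3+150)
print("FL top",tri(s(395,388),t(178,545)),"FR top",tri(s(520,140),t(622,520)))
print("BL top",tri(s(62,250),t(150,140)))
print("bottom",ray(S,s(312,585),0),ray(T,t(76,555),0))
E
```

```text
FL top [ 0.31045171 -0.24574598  0.28407078] FR top [ 0.31114533 -0.59364871  0.25813657]
BL top [ 0.5917386  -0.25378925  0.26869584]
bottom [[ 0.30982226 -0.25163349  0.        ]] [[ 0.3122222 -0.2523542  0.       ]]
```

>>> drive_tool:
  xyz:
    - [0,0,-0.02]
    - [0,0,-0.03]
    - [0,0,-0.03]
    - [0,0,-0.03]
    - [0,0,-0.03]
    - [0,0,-0.03]
    - [0,0,-0.02]
  spin: [0,0,0,0,0,0,0]
  gripper: [0,0,0,0,0,0,0]

```text
time_s: 1.25
position: [0.2063, -0.6405, 0.392]
orientation: [180.0, 0.6, -72.1]
contact_force: [-0.4, -0.7, 0.5]
opening: 0.448
```

```bash
cat > plan.py <<'E'
import sys
from h import *
# plan.py tx ty yawT n : straight line
s=r.state(); p=s["position"]; psi=s["orientation"][2]
tx,ty,yt,n=map(float,sys.argv[1:5]); n=int(n)
w=(np.array([tx,ty])-p[:2])/n; dy=(yt-psi)/n
out=[]
for i in range(n):
    a=np.radians(psi+dy*i); c,q=np.cos(a),np.sin(a)
    out.append([round(c*w[0]+q*w[1],3),round(q*w[0]-c*w[1],3),0])
print(out, "spin",-dy/6)
print(s["q"].round(1), p.round(4), psi)
E
python3 plan.py .46 -.06 47 26
```

```text
[[np.float64(-0.018), np.float64(-0.016), 0], [np.float64(-0.017), np.float64(-0.018), 0], [np.float64(-0.015), np.float64(-0.019), 0], [np.float64(-0.014), np.float64(-0.02), 0], [np.float64(-0.012), np.float64(-0.021), 0], [np.float64(-0.011), np.float64(-0.022), 0], [np.float64(-0.009), np.float64(-0.023), 0], [np.float64(-0.007), np.float64(-0.023), 0], [np.float64(-0.005), np.float64(-0.024), 0], [np.float64(-0.003), np.float64(-0.024), 0], [np.float64(-0.001), np.float64(-0.024), 0], [np.float64(0.001), np.float64(-0.024), 0], [np.float64(0.003), np.float64(-0.024), 0], [np.float64(0.005), np.float64(-0.024), 0], [np.float64(0.007), np.float64(-0.023), 0], [np.float64(0.008), np.float64(-0.023), 0], [np.float64(0.01), np.float64(-0.022), 0], [np.float64(0.012), np.float64(-0.021), 0], [np.float64(0.014), np.float64(-0.02), 0], [np.float64(0.015), np.float64(-0.019), 0], [np.float64(0.017), np.float64(-0.018), 0], [np.float64(0.018), np.float64(-0.016), 0], [np.float64(0.019), np.float64(-0.015), 0], [np.float64(0.02), np.float64(-0.013), 0], [np.float64(0.021), np.float64(-0.012), 0], [np.float64(0.022), np.float64(-0.01), 0]] spin -0.7636399418085099
[70.  22.2 -2.2 70.4  0.8 88.  -4.2] [ 0.2063 -0.6405  0.392 ] -72.12783092212754
```

>>> drive_tool:
  xyz:
    - [-0.018,-0.016,0]
    - [-0.017,-0.018,0]
    - [-0.015,-0.019,0]
    - [-0.014,-0.02,0]
    - [-0.012,-0.021,0]
    - [-0.011,-0.022,0]
    - [-0.009,-0.023,0]
    - [-0.007,-0.023,0]
    - [-0.005,-0.024,0]
    - [-0.003,-0.024,0]
  spin: [-0.76,-0.76,-0.76,-0.76,-0.76,-0.76,-0.76,-0.76,-0.76,-0.76]
  gripper: [0,0,0,0,0,0,0,0,0,0]

```text
time_s: 2.25
position: [0.303, -0.412, 0.3971]
orientation: [179.9, 0.0, -25.1]
contact_force: [0.1, 0.3, 0.7]
opening: 0.003
```

```bash
python3 plan.py .46 -.06 47 16|sed 's/np.float64//g'
```

```text
[[(-0.0), (-0.024), 0], [(0.001), (-0.024), 0], [(0.003), (-0.024), 0], [(0.005), (-0.024), 0], [(0.007), (-0.023), 0], [(0.009), (-0.022), 0], [(0.011), (-0.022), 0], [(0.012), (-0.021), 0], [(0.014), (-0.02), 0], [(0.015), (-0.019), 0], [(0.017), (-0.017), 0], [(0.018), (-0.016), 0], [(0.019), (-0.014), 0], [(0.02), (-0.013), 0], [(0.021), (-0.011), 0], [(0.022), (-0.01), 0]] spin -0.7508935419479356
[ 62.7   5.5 -15.3  91.3   1.6  83.3  22.3] [ 0.303  -0.412   0.3971] -25.085780027001814
```

>>> drive_tool:
  xyz:
    - [0,-0.024,0]
    - [0.001,-0.024,0]
    - [0.003,-0.024,0]
    - [0.005,-0.024,0]
    - [0.007,-0.023,0]
    - [0.009,-0.022,0]
    - [0.011,-0.022,0]
    - [0.012,-0.021,0]
    - [0.014,-0.02,0]
    - [0.015,-0.019,0]
  spin: [-0.76,-0.76,-0.76,-0.76,-0.76,-0.76,-0.76,-0.76,-0.76,-0.76]
  gripper: [0,0,0,0,0,0,0,0,0,0]

```text
time_s: 3.25
position: [0.399, -0.1775, 0.3981]
orientation: [179.6, 0.1, 22.6]
contact_force: [0.7, 0.6, 0.4]
opening: 0.006
```

```bash
python3 plan.py .472 -.05 50 7|sed 's/np.float64//g'
```

```text
[[(0.017), (-0.013), 0], [(0.017), (-0.012), 0], [(0.018), (-0.01), 0], [(0.019), (-0.009), 0], [(0.019), (-0.008), 0], [(0.02), (-0.007), 0], [(0.02), (-0.005), 0]] spin -0.6532038022239324
[ 49.5  -1.9 -29.8  98.5  -0.6  82.9  42.4] [ 0.399  -0.1775  0.3981] 22.56544030659484
```

>>> drive_tool:
  xyz:
    - [0.017,-0.013,0]
    - [0.017,-0.012,0]
    - [0.018,-0.01,0.01]
    - [0.019,-0.009,0.02]
    - [0.019,-0.008,0.03]
    - [0.02,-0.007,0.03]
    - [0.02,-0.005,0.03]
    - [0,0,0.03]
    - [0,0,0.03]
    - [0,0,0.03]
  spin: [-0.66,-0.66,-0.66,-0.66,-0.66,-0.66,-0.66,0,0,0]
  gripper: [0,0,0,0,0,0,0,0,0,0]

```text
time_s: 4.25
position: [0.4799, -0.0325, 0.1796]
orientation: [179.3, -0.2, 53.6]
contact_force: [-0.2, -0.7, -0.4]
opening: 0.004
```

```bash
python3 plan.py .472 -.05 50 1|sed 's/np.float64//g'
```

```text
[[(-0.019), (0.004), 0]] spin 0.6004224352980666
[ 34.2  13.5 -40.9 113.5  11.1  56.   41.6] [ 0.4799 -0.0325  0.1796] 53.6025346117884
```

>>> drive_tool:
  xyz:
    - [-0.01,0.002,0]
    - [-0.009,0.002,0.02]
    - [0,0,0.03]
    - [0,0,0.03]
    - [0,0,0.01]
    - [0,0,0]
  spin: [0.3,0.3,0,0,0,0]
  gripper: [0,0,0,0,0,0]

```text
time_s: 4.85
position: [0.4725, -0.0511, 0.0865]
orientation: [179.5, -0.2, 50.0]
contact_force: [-0.3, -0.6, -0.1]
opening: 0.006
```

```bash
python3 plan.py .472 -.05 50 1|sed 's/np.float64//g'; python3 - <<'E'
from h import *
S=vision.get_image("side");T=vision.get_image("top")
a=cv2.resize(S["pixels"][150:320,250:430],None,fx=2.2,fy=2.2,interpolation=2);b=cv2.resize(T["pixels"][150:320,250:430],None,fx=2.2,fy=2.2,interpolation=2)
cv2.imwrite("pics/p2.png",np.hstack([a,b]))
E
```

```text
[[(0.001), (-0.001), 0]] spin -0.002781918759751534
[ 31.8  20.4 -36.9 119.7  17.7  44.6  34. ] [ 0.4725 -0.0511  0.0865] 49.98330848744149
```

View pics/p2.png

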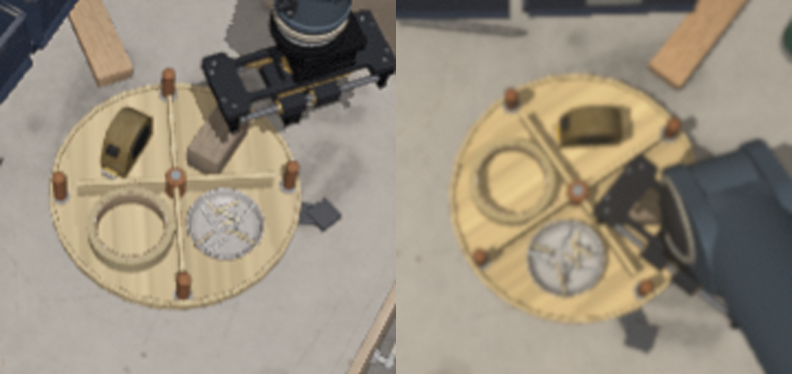

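>>> drive_tool:
  xyz:
    - [0,0,0.012]
    - [0,0,0.012]
    - [0,0,0.012]
    - [0,0,0]
  spin: [0,0,0,0]
  gripper: [0,0,0,0]

```text
time_s: 5.35
position: [0.477, -0.0517, 0.0524]
orientation: [179.0, -0.5, 49.9]
contact_force: [0.4, 0.1, 0.3]
opening: 0.003
```

```bash
python3 - <<'E'
from h import *
S=vision.get_image("side");T=vision.get_image("top")
a=cv2.resize(S["pixels"][160:310,260:410],None,fx=4,fy=4,interpolation=2)
cv2.imwrite("pics/p3.png",a); print(r.state()["contact_force"],r.state()["position"])
E
```

```text
[-0.08321436  0.051334   -0.04997074] [ 0.47797259 -0.05154637  0.0535083 ]
```

View pics/p3.png

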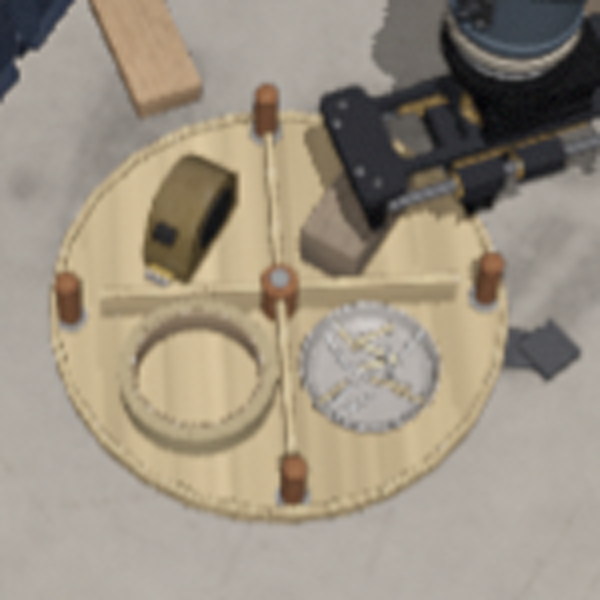

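```bash
python3 - <<'E'
from h import *
s=r.state();print(s["q"].round(1),s["dq"].round(1),s["position"],s["orientation"])
p=s["position"]-[.5548,.05,0];print(np.degrees(np.arctan2(p[1],p[0])),np.hypot(*p[:2]))
E
```

```text
[ 29.6  23.4 -34.8 121.1  21.3  40.1  30.7] [ 0.3 -0.7 -0.5 -0.6 -0.2  0.2  0. ] [ 0.47797259 -0.05154637  0.0535083 ] [178.86309982  -0.53853562  49.94959638]
-127.11022333625414 0.12733466371874094
```

>>> drive_tool:
  xyz:
    - [0,-0.006,0.002]
    - [0,-0.006,0.002]
    - [0,-0.006,0]
    - [0,-0.005,0]
    - [0,-0.005,0]
    - [0,-0.005,0]
    - [0,-0.005,0]
    - [0,-0.005,0]
  spin: [0.45,0.45,0.45,0.4,0.4,0.4,0.4,0.4]
  gripper: [0,0,0,0,0,0,0,0]

```text
time_s: 6.25
position: [0.4521, -0.0197, 0.0511]
orientation: [178.9, -1.1, 29.0]
contact_force: [-0.5, -1.0, -0.3]
opening: 0.006
```

```bash
cat > st.py <<'E'
from h import *
s=r.state();p=s["position"]-[.5548,.05,0];th=np.degrees(np.arctan2(p[1],p[0]))
print("q",s["q"].round(1),"pos",s["position"].round(4),"f",s["contact_force"].round(1),"th",th.round(1),"R",np.hypot(*p[:2]).round(4),"yaw-err",((s["orientation"][2]-th-180+180)%360-180).round(1),s["orientation"].round(1))
E
python3 st.py;  python3 - <<'E'
from h import *
S=vision.get_image("side")
cv2.imwrite("pics/p4.png",cv2.resize(S["pixels"][160:310,260:410],None,fx=3,fy=3,interpolation=2))
E
```

```text
q [ 22.5  20.3 -30.5 125.1  18.1  37.1   8.3] pos [ 0.4521 -0.0197  0.0511] f [-0.5 -1.  -0.3] th -145.8 R 0.1241 yaw-err -5.2 [178.9  -1.1  29. ]
```

View pics/p4.png

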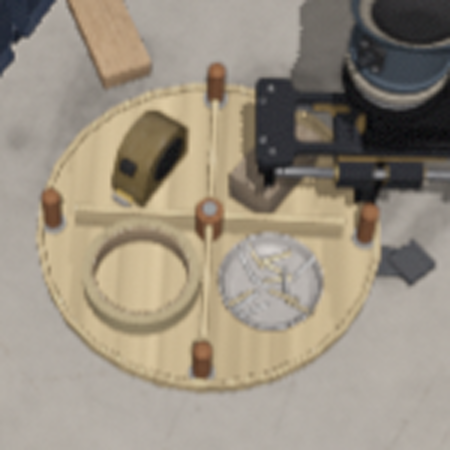

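>>> drive_tool:
  xyz:
    - [-0.0005,-0.006,0]
    - [-0.0005,-0.006,0]
    - [-0.0005,-0.006,0]
    - [-0.0005,-0.006,0]
    - [-0.0005,-0.006,0]
    - [-0.0005,-0.006,0]
    - [-0.0005,-0.006,0]
    - [-0.0005,-0.006,0]
  spin: [0.3,0.4,0.4,0.4,0.4,0.4,0.4,0.4]
  gripper: [0,0,0,0,0,0,0,0]

```text
time_s: 7.1
position: [0.435, 0.023, 0.0535]
orientation: [179.0, -1.9, 9.9]
contact_force: [-0.1, -0.8, -0.9]
opening: 0.006
```

```bash
python3 st.py
```

```text
q [ 13.9  17.9 -26.9 127.5  15.7  35.6 -14.6] pos [0.435  0.023  0.0535] f [-0.1 -0.8 -0.9] th -167.3 R 0.1228 yaw-err -2.8 [179.   -1.9   9.9]
```

>>> drive_tool:
  xyz:
    - [-0.001,-0.006,0.0006]
    - [-0.001,-0.006,0.0006]
    - [-0.001,-0.006,0.0006]
    - [-0.001,-0.006,0.0006]
    - [-0.001,-0.006,0.0006]
    - [-0.001,-0.006,0.0006]
    - [-0.001,-0.006,0.0006]
    - [-0.001,-0.006,0.0006]
    - [-0.001,-0.006,0.0006]
    - [-0.001,-0.006,0.0006]
  spin: [0.4,0.42,0.42,0.42,0.42,0.42,0.42,0.42,0.42,0.42]
  gripper: [0,0,0,0,0,0,0,0,0,0]

```text
time_s: 8.1
position: [0.4362, 0.0838, 0.0532]
orientation: [-179.9, -3.2, -15.8]
contact_force: [-0.6, -1.3, 2.6]
opening: 0.005
```

```bash
python3 st.py
```

```text
q [  1.   17.5 -21.5 127.3  14.3  34.4 -47. ] pos [0.4362 0.0838 0.0532] f [-0.6 -1.3  2.6] th 164.1 R 0.1233 yaw-err 0.1 [-179.9   -3.2  -15.8]
```

```bash
python3 - <<'E'
from h import *
S=vision.get_image("side")
cv2.imwrite("pics/p5.png",cv2.resize(S["pixels"][160:310,260:410],None,fx=4,fy=4,interpolation=2))
E
python3 st.py
```

```text
q [  0.9  17.6 -21.6 127.3  14.3  34.4 -47.1] pos [0.4366 0.0852 0.0533] f [-0.2  0.9  1.8] th 163.4 R 0.1233 yaw-err 0.7 [-179.8   -3.2  -15.8]
```

View pics/p5.png

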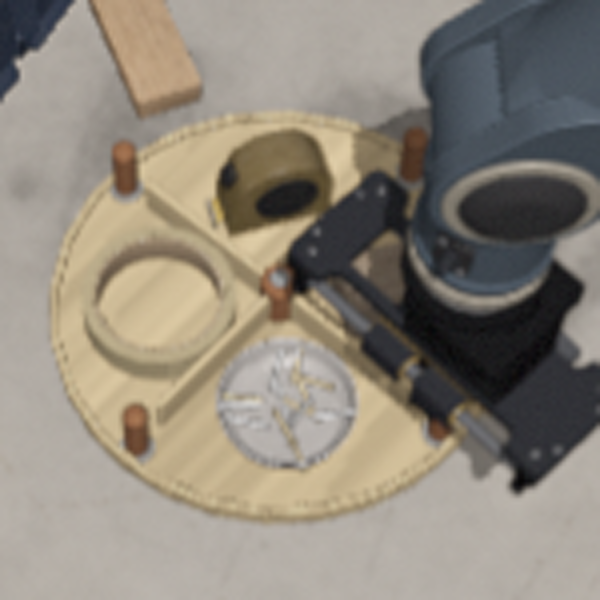

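>>> drive_tool:
  xyz:
    - [-0.001,-0.006,0.0005]
    - [-0.001,-0.006,0.0005]
    - [-0.001,-0.006,0.0005]
    - [-0.001,-0.006,0.0005]
    - [-0.001,-0.006,0.0005]
    - [-0.001,-0.006,0.0005]
    - [-0.001,-0.006,0.0005]
    - [-0.001,-0.006,0.0005]
    - [-0.001,-0.006,0.0005]
    - [-0.001,-0.006,0.0005]
  spin: [0.45,0.46,0.46,0.46,0.46,0.46,0.46,0.46,0.46,0.46]
  gripper: [0,0,0,0,0,0,0,0,0,0]

```text
time_s: 9.15
position: [0.4583, 0.1443, 0.0506]
orientation: [-178.1, -2.7, -43.7]
contact_force: [-0.1, -0.2, -0.5]
opening: 0.005
```

```bash
python3 st.py
```

```text
q [-11.1  19.9 -15.1 123.4  12.2  35.2 -78.7] pos [0.4583 0.1443 0.0506] f [-0.1 -0.2 -0.5] th 135.7 R 0.1349 yaw-err 0.7 [-178.1   -2.7  -43.7]
```

>>> drive_tool:
  xyz:
    - [0.001,-0.006,0]
    - [0.001,-0.006,0]
    - [0.001,-0.006,0]
    - [0.001,-0.006,0]
    - [0.001,-0.006,0]
    - [0.001,-0.006,0]
    - [0.001,-0.006,0]
    - [0.001,-0.006,0]
    - [0.001,-0.006,0]
  spin: [0.45,0.45,0.45,0.45,0.45,0.45,0.45,0.45,0.45]
  gripper: [0,0,0,0,0,0,0,0,0]

```text
time_s: 10.05
position: [0.509, 0.1703, 0.0541]
orientation: [-177.1, -1.6, -68.0]
contact_force: [-0.0, -0.4, -0.4]
opening: 0.005
```

```bash
python3 st.py;python3 - <<'E'
from h import *
S=vision.get_image("side")
cv2.imwrite("pics/p6.png",cv2.resize(S["pixels"][160:310,260:410],None,fx=4,fy=4,interpolation=2))
E
```

```text
q [-16.8  23.3  -9.  116.4   8.6  38.  -99.7] pos [0.509  0.1703 0.0541] f [-0.  -0.4 -0.4] th 110.8 R 0.1288 yaw-err 1.1 [-177.1   -1.6  -68. ]
```

View pics/p6.png

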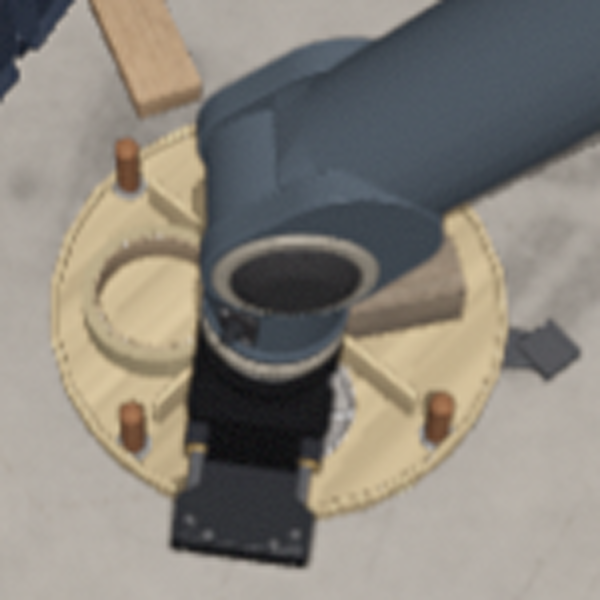

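```bash
python3 - <<'E'
from h import *
S=vision.get_image("side");T=vision.get_image("top")
ce=np.array([.5533,.0508,0])
for n,p in dict(B=(438,398),C=(132,408),D=(127,146),p5A=(413,136),p5D=(123,148),p5C=(135,410)).items():
    x=ray(S,np.array(p)/4+[260,160],.074)[0]-ce; print(n,(x+ce).round(3),np.degrees(np.arctan2(x[1],x[0])).round(1),np.hypot(*x[:2]).round(4))
cv2.imwrite("pics/t6.png",cv2.resize(T["pixels"][160:320,240:440],None,fx=4,fy=4,interpolation=2))
print(proj(S,r.state()["position"]),(proj(S,r.state()["position"])-[260,160])*4)
E
```

```text
B [0.431 0.08  0.074] 166.6 0.1261
C [0.582 0.175 0.074] 76.8 0.1274
D [0.678 0.022 0.074] -13.1 0.128
p5A [ 0.528 -0.073  0.074] -101.7 0.1268
p5D [0.679 0.024 0.074] -11.9 0.1288
p5C [0.58  0.175 0.074] 77.7 0.1272
[[321.32342597 278.34880358]] [[245.29370387 473.39521433]]
```

View pics/t6.png

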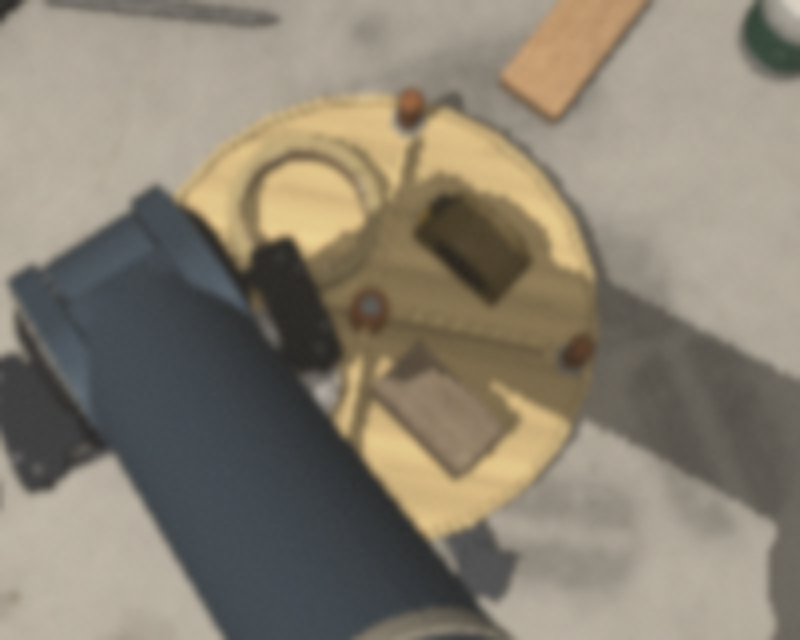

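>>> drive_tool:
  xyz:
    - [0,0,-0.015]
    - [0,0,-0.03]
    - [0,0,-0.03]
    - [0,0,-0.03]
    - [0,0,0]
  spin: [0,0,0,0,0]
  gripper: [0,0,0,0,0]

```text
time_s: 10.7
position: [0.4993, 0.1698, 0.1608]
orientation: [-177.5, -1.6, -67.3]
contact_force: [0.1, -0.2, 0.5]
opening: 0.005
```

```bash
python3 st.py; python3 plan.py .55 -.077 -4 13|sed 's/np.float64//g'
```

```text
q [-15.5  14.6 -10.6 111.8   5.6  51.5 -96.4] pos [0.4993 0.1698 0.1608] f [ 0.1 -0.2  0.5] th 114.9 R 0.132 yaw-err -2.2 [-177.5   -1.6  -67.3]
[[(0.019), (0.004), 0], [(0.019), (0.005), 0], [(0.018), (0.007), 0], [(0.017), (0.008), 0], [(0.017), (0.01), 0], [(0.016), (0.011), 0], [(0.015), (0.013), 0], [(0.014), (0.014), 0], [(0.012), (0.015), 0], [(0.011), (0.016), 0], [(0.01), (0.017), 0], [(0.008), (0.018), 0], [(0.007), (0.018), 0]] spin -0.8120708026219193
[-15.5  14.6 -10.6 111.8   5.6  51.5 -96.4] [0.4993 0.1698 0.1608] -67.3415226045097
```

>>> drive_tool:
  xyz:
    - [0.019,0.004,0]
    - [0.019,0.005,0]
    - [0.018,0.007,0]
    - [0.017,0.008,0]
    - [0.017,0.01,0]
    - [0.016,0.011,0]
    - [0.015,0.013,0]
    - [0.014,0.014,0]
    - [0.012,0.015,0]
  spin: [-0.81,-0.81,-0.81,-0.81,-0.81,-0.81,-0.81,-0.81,-0.81]
  gripper: [0,0,0,0,0,0,0,0,0]

```text
time_s: 11.6
position: [0.5315, -0.0049, 0.1588]
orientation: [-179.7, -2.4, -20.5]
contact_force: [0.3, 0.5, 0.1]
opening: 0.004
```

```bash
python3 st.py; python3 plan.py .55 -.077 -4 4|sed 's/np.float64//g'
```

```text
q [  6.5  15.4 -13.1 111.2   5.3  51.7 -29.8] pos [ 0.5315 -0.0049  0.1588] f [0.3 0.5 0.1] th -113.0 R 0.0596 yaw-err -87.4 [-179.7   -2.4  -20.5]
[[(0.011), (0.015), 0], [(0.01), (0.016), 0], [(0.008), (0.017), 0], [(0.007), (0.017), 0]] spin -0.6866191414576187
[  6.5  15.4 -13.1 111.2   5.3  51.7 -29.8] [ 0.5315 -0.0049  0.1588] -20.478859394982848
```

>>> drive_tool:
  xyz:
    - [0.011,0.015,0]
    - [0.01,0.016,0]
    - [0.007,0.014,0]
    - [0.002,0.004,0]
    - [0,0,0]
  spin: [-0.7,-0.7,-0.6,-0.1,0]
  gripper: [0,0,0,0,0]

```text
time_s: 12.1
position: [0.5433, -0.0659, 0.1554]
orientation: [179.7, -1.9, -7.3]
contact_force: [-0.4, 0.7, 0.4]
opening: 0.007
```

```bash
python3 st.py; python3 plan.py .55 -.077 -4 1|sed 's/np.float64//g'; python3 - <<'E'
from h import *
S=vision.get_image("side")
a=cv2.resize(S["pixels"][140:310,250:420],None,fx=2.3,fy=2.3,interpolation=2)
T=vision.get_image("top")
b=cv2.resize(T["pixels"][150:320,250:420],None,fx=2.3,fy=2.3,interpolation=2)
cv2.imwrite("pics/p7.png",np.hstack([a,b]))
E
```

```text
q [ 13.4  17.3 -13.6 109.    5.7  52.4 -10.3] pos [ 0.5433 -0.0659  0.1554] f [-0.4  0.7  0.4] th -95.7 R 0.1165 yaw-err -91.6 [179.7  -1.9  -7.3]
[[(0.008), (0.01), 0]] spin -0.5439210805158741
[ 13.4  17.3 -13.6 109.    5.7  52.4 -10.3] [ 0.5433 -0.0659  0.1554] -7.263526483095244
```

View pics/p7.png

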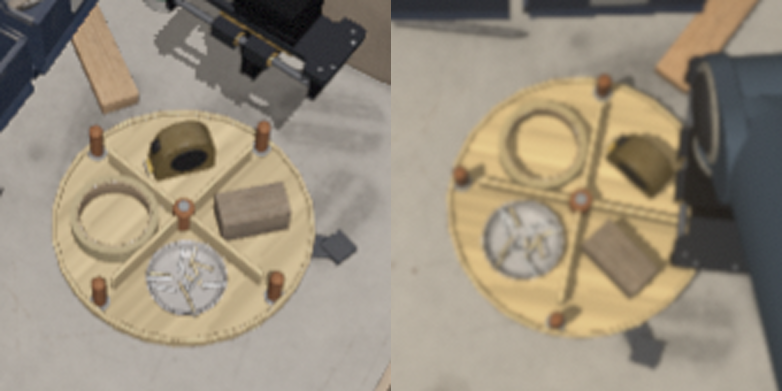

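>>> drive_tool:
  xyz:
    - [0.005,0.006,0]
    - [0.005,0.006,0.01]
    - [0,0,0.025]
    - [0,0,0.025]
    - [0,0,0.005]
    - [0,0,0]
  spin: [-0.3,-0.2,0,0,0,0]
  gripper: [0,0,0,0,0,0]

```text
time_s: 12.8
position: [0.5545, -0.0732, 0.0879]
orientation: [179.7, -1.9, -3.6]
contact_force: [-0.2, 0.0, 0.3]
opening: 0.011
```

```bash
python3 st.py; python3 plan.py .552 -.078 -4 1|sed 's/np.float64//g'; python3 - <<'E'
from h import *
S=vision.get_image("side")
a=cv2.resize(S["pixels"][140:310,250:420],None,fx=3,fy=3,interpolation=2)
cv2.imwrite("pics/p8.png",a)
E
```

```text
q [ 13.6  23.1 -13.3 111.1   7.9  44.7  -7.8] pos [ 0.5545 -0.0732  0.0879] f [-0.2  0.   0.3] th -90.1 R 0.1232 yaw-err -93.5 [179.7  -1.9  -3.6]
[[(-0.002), (0.005), 0]] spin 0.061001308260442
[ 13.6  23.1 -13.3 111.1   7.9  44.7  -7.8] [ 0.5545 -0.0732  0.0879] -3.633992150437348
```

View pics/p8.png

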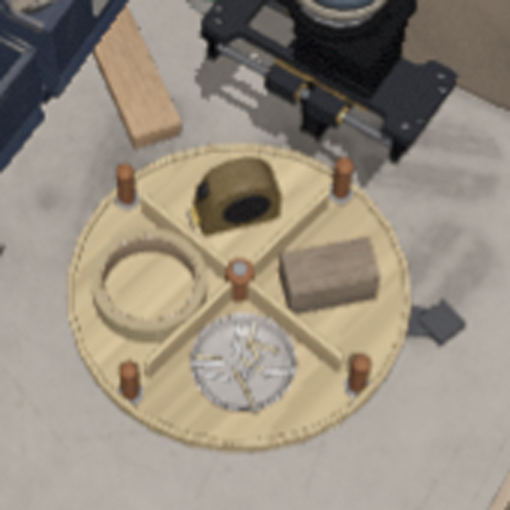

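```bash
python3 - <<'E'
from h import *
S=vision.get_image("side")
print((proj(S,r.state()["position"])-[250,140])*3)
E
```

```text
[[311.60486707 138.07470732]]
```

>>> drive_tool:
  xyz:
    - [0,0.005,0.005]
    - [0,0.002,0.015]
    - [0,0,0.015]
    - [0,0,0.005]
    - [0,0,0]
  spin: [0,0,0,0,0]
  gripper: [0,0,0,0,0]

```text
time_s: 13.4
position: [0.5602, -0.0826, 0.0524]
orientation: [179.6, -2.6, -3.7]
contact_force: [0.4, 0.3, -0.5]
opening: 0.003
```

```bash
python3 st.py; python3 - <<'E'
from h import *
S=vision.get_image("side")
a=cv2.resize(S["pixels"][170:220,310:390],None,fx=8,fy=8,interpolation=2)
u=(proj(S,r.state()["position"])[0]-[310,170])*8; print(u)
cv2.imwrite("pics/p9.png",a)
E
```

```text
q [ 13.7  26.1 -12.5 112.2   9.2  40.   -8.1] pos [ 0.5602 -0.0826  0.0524] f [ 0.4  0.3 -0.5] th -87.7 R 0.1327 yaw-err -96.0 [179.6  -2.6  -3.7]
[343.40942913 163.14525337]
```

View pics/p9.png

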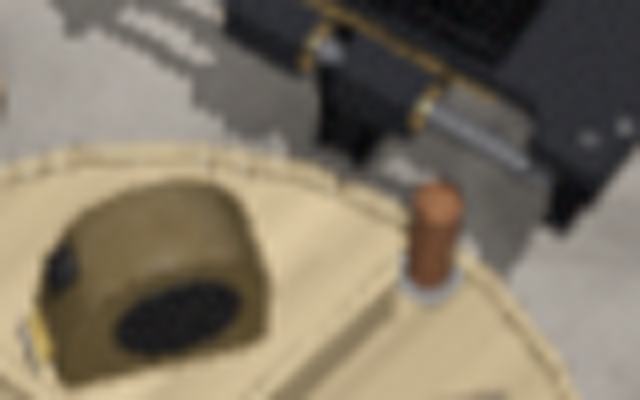

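>>> drive_tool:
  xyz:
    - [-0.006,-0.001,0.001]
    - [-0.006,-0.001,0.001]
    - [-0.006,-0.001,0]
    - [-0.005,-0.0005,0]
    - [-0.005,-0.0005,0]
    - [-0.005,-0.0005,0]
    - [-0.005,-0.0005,0]
    - [-0.005,-0.0005,0]
  spin: [0,0,0.3,0.37,0.37,0.37,0.37,0.37]
  gripper: [0,0,0,0,0,0,0,0]

```text
time_s: 14.25
position: [0.5199, -0.0716, 0.0535]
orientation: [-179.6, -3.4, -17.5]
contact_force: [0.5, -0.2, -0.1]
opening: 0.0
```

```bash
python3 st.py; python3 - <<'E'
from h import *
S=vision.get_image("side")
a=cv2.resize(S["pixels"][160:310,260:410],None,fx=4,fy=4,interpolation=2)
cv2.imwrite("pics/p10.png",a)
E
```

```text
q [ 10.6  22.3  -9.4 118.3   6.9  36.4 -21. ] pos [ 0.5199 -0.0716  0.0535] f [ 0.5 -0.2 -0.1] th -106.0 R 0.1265 yaw-err -91.5 [-179.6   -3.4  -17.5]
```

View pics/p10.png

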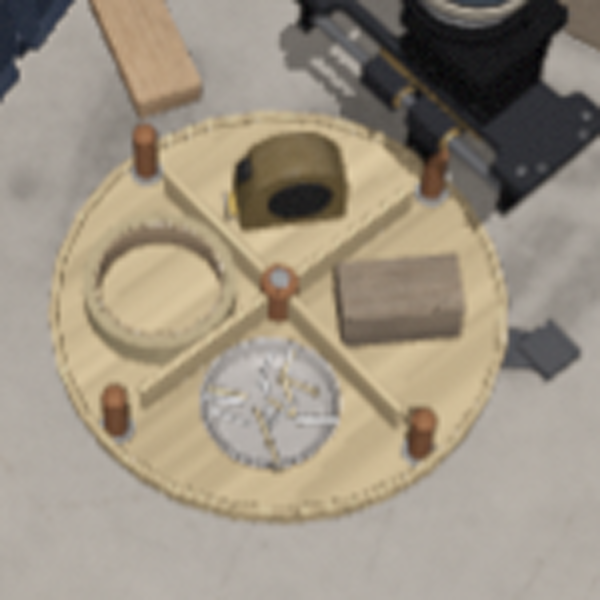

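>>> drive_tool:
  xyz:
    - [-0.006,0.0003,0.001]
    - [-0.006,0.0003,0.0005]
    - [-0.006,0.0003,0.0005]
    - [-0.006,0.0003,0.0005]
    - [-0.006,0.0003,0.0005]
    - [-0.006,0.0003,0.0005]
    - [-0.006,0.0003,0.0005]
    - [-0.006,0.0003,0.0005]
  spin: [0.45,0.45,0.45,0.45,0.45,0.45,0.45,0.45]
  gripper: [0,0,0,0,0,0,0,0]

```text
time_s: 15.1
position: [0.4774, -0.0508, 0.0503]
orientation: [-177.9, -3.6, -40.2]
contact_force: [-0.1, -0.9, -0.8]
opening: 0.008
```

```bash
python3 st.py; python3 - <<'E'
from h import *
S=vision.get_image("side")
a=cv2.resize(S["pixels"][160:310,260:410],None,fx=4,fy=4,interpolation=2)
cv2.imwrite("pics/p11.png",a)
E
```

```text
q [  4.1  18.7  -4.2 124.8   3.8  32.5 -43. ] pos [ 0.4774 -0.0508  0.0503] f [-0.1 -0.9 -0.8] th -127.5 R 0.1271 yaw-err -92.7 [-177.9   -3.6  -40.2]
```

View pics/p11.png

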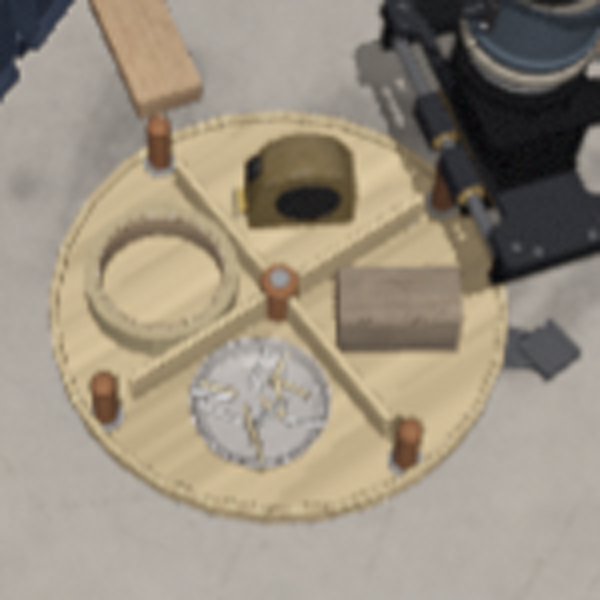

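```bash
python3 - <<'E'
from h import *
S=vision.get_image("side");T=vision.get_image("top");W=vision.get_image("wrist")
P=r.state()["position"]
for n,d in (("side",S),("wrist",W)):
    u=proj(d,P)[0];print(n,u)
crop(S,"pics/s12.png",340,165,80,60,8)
cv2.imwrite("pics/w12.png",W["pixels"])
x=ray(S,np.array((440,172))/4+[260,160],.06)[0]-[.5533,.0508,0]; print(np.degrees(np.arctan2(x[1],x[0])),x)
for p in((159,124),(103,380),(407,427)):
    x=ray(S,np.array(p)/4+[260,160],.074)[0]-[.5533,.0508,0]; print(np.degrees(np.arctan2(x[1],x[0])))
E
```

```text
side [376.00089115 214.12604931]
wrist [324.70907828 290.61035725]
-112.7893531637678 [-0.04936974 -0.11750708  0.06      ]
-24.523863438611755
65.4810587968499
154.6099145766601
```

View pics/s12.png

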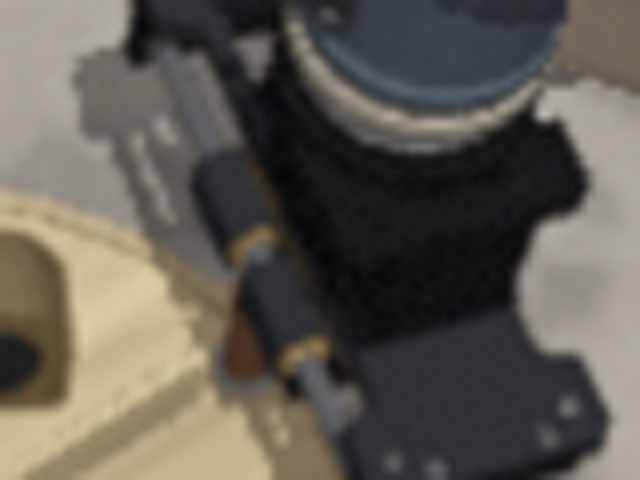

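View pics/w12.png

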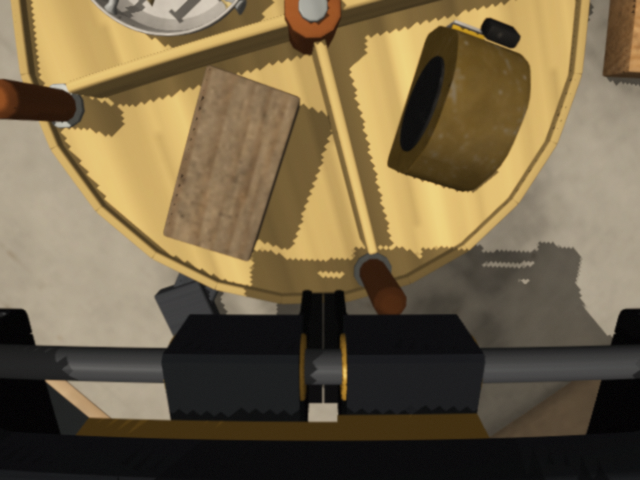

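```bash
python3 - <<'E'
from h import *
W=vision.get_image("wrist")
for p,z in(((372,266),.026),((393,303),.076),((314,8),.062)):
    x=ray(W,p,z)[0]; e=x-[.5548,.05,0]; print(x.round(4),np.degrees(np.arctan2(e[1],e[0])).round(1),np.hypot(*e[:2]).round(4))
s=r.state();print(s["position"],W["R"]@s["position"]+W["t"])
# project points along fingers up from the tip
from scipy.spatial.transform import Rotation as Ro
M=Ro.from_euler("xyz",s["orientation"],degrees=True).as_matrix()
for q in([0,0,0],[0,.0095,0],[0,-.0095,0],[.011,0,0],[-.011,0,0],[0,-.0095,-.03]): print(q,proj(W,s["position"]+M@np.array(q)).round(0))
crop(W,"pics/w13.png",250,230,160,120,5)
E
```

```text
[ 0.5034 -0.0662  0.026 ] -113.9 0.127
[ 0.5031 -0.0673  0.076 ] -113.8 0.1282
[0.5563 0.0497 0.062 ] -10.2 0.0015
[ 0.47823471 -0.05110001  0.05039248] [0.00074535 0.02335239 0.20297318]
[0, 0, 0] [[324. 291.]]
[0, 0.0095, 0] [[324. 308.]]
[0, -0.0095, 0] [[324. 273.]]
[0.011, 0, 0] [[346. 291.]]
[-0.011, 0, 0] [[303. 291.]]
[0, -0.0095, -0.03] [[325. 299.]]
```

View pics/w13.png

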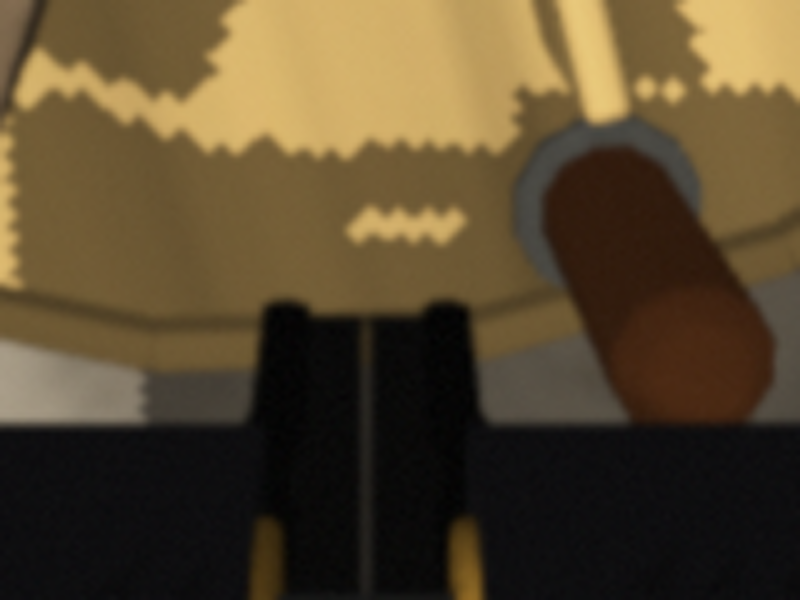

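>>> drive_tool:
  xyz:
    - [0,0,-0.02]
    - [0,0,-0.025]
    - [0,0,-0.015]
  spin: [-0.3,-0.6,-0.6]
  gripper: [0,0,0]

```text
time_s: 15.65
position: [0.4729, -0.0509, 0.11]
orientation: [-178.7, -3.6, -30.6]
contact_force: [-0.5, 0.2, 0.6]
opening: 0.009
```

```bash
python3 st.py; python3 plan.py .534 -.078 -11 5|sed 's/np.float64//g'
```

```text
q [  6.6  13.   -6.8 122.2   3.4  41.2 -33.1] pos [ 0.4729 -0.0509  0.11  ] f [-0.5  0.2  0.6] th -129.1 R 0.1299 yaw-err -81.5 [-178.7   -3.6  -30.6]
[[(0.013), (-0.002), 0], [(0.013), (-0.001), 0], [(0.013), (0.0), 0], [(0.013), (0.001), 0], [(0.013), (0.002), 0]] spin -0.653973078506525
[  6.6  13.   -6.8 122.2   3.4  41.2 -33.1] [ 0.4729 -0.0509  0.11  ] -30.61919235519575
```

>>> drive_tool:
  xyz:
    - [0.013,-0.002,0]
    - [0.013,-0.001,0]
    - [0.013,0,0]
    - [0.013,0.001,0]
    - [0.013,0.002,0]
    - [0,0,0.005]
    - [0,0,0]
  spin: [-0.65,-0.65,-0.65,-0.65,-0.5,0,0]
  gripper: [0,0,0,0,0,0,0]

```text
time_s: 16.35
position: [0.5387, -0.0787, 0.1133]
orientation: [-179.9, -4.3, -11.2]
contact_force: [-0.9, 0.4, -0.8]
opening: 0.006
```

```bash
python3 st.py; python3 plan.py .534 -.078 -11 1|sed 's/np.float64//g'
```

```text
q [ 11.3  18.5  -9.3 113.8   5.1  43.7 -12.2] pos [ 0.5387 -0.0787  0.1133] f [-0.9  0.4 -0.8] th -97.2 R 0.1297 yaw-err -94.0 [-179.9   -4.3  -11.2]
[[(-0.005), (0.0), 0]] spin -0.02677462744294849
[ 11.3  18.5  -9.3 113.8   5.1  43.7 -12.2] [ 0.5387 -0.0787  0.1133] -11.160647764657691
```

>>> drive_tool:
  xyz:
    - [-0.003,0,0.02]
    - [-0.003,0,0.025]
    - [-0.002,0,0.015]
    - [0,0,0.008]
    - [0,0,0.003]
    - [0,0,0]
  spin: [0,0,0,0,0,0]
  gripper: [0,0,0,0,0,0]

```text
time_s: 16.95
position: [0.5337, -0.077, 0.0397]
orientation: [-179.9, -4.3, -11.3]
contact_force: [-0.6, 0.2, -0.4]
opening: 0.004
```

```bash
python3 st.py; python3 - <<'E'
from h import *
W=vision.get_image("wrist")
cv2.imwrite("pics/w14.png",W["pixels"])
E
```

```text
q [ 10.1  24.2  -8.3 117.7   7.   34.3 -14.3] pos [ 0.5337 -0.077   0.0397] f [-0.6  0.2 -0.4] th -99.4 R 0.1288 yaw-err -91.9 [-179.9   -4.3  -11.3]
```

View pics/w14.png

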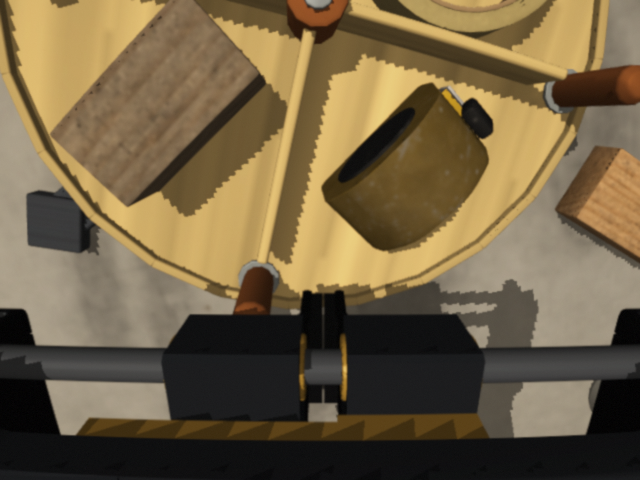

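>>> drive_tool:
  xyz:
    - [-0.005,0,0.001]
    - [-0.005,0,0.001]
    - [-0.005,0,0.0005]
    - [-0.006,0,0.0005]
    - [-0.006,0,0]
    - [-0.006,0,0]
    - [-0.006,0,0]
    - [-0.006,0,0]
  spin: [0.3,0.35,0.35,0.45,0.45,0.45,0.45,0.45]
  gripper: [0,0,0,0,0,0,0,0]

```text
time_s: 17.8
position: [0.4964, -0.063, 0.0398]
orientation: [-177.9, -4.9, -32.4]
contact_force: [0.7, -0.6, -0.1]
opening: 0.007
```

```bash
python3 st.py; python3 - <<'E'
from h import *
W=vision.get_image("wrist")
cv2.imwrite("pics/w15.png",W["pixels"])
E
```

```text
q [  4.4  20.8  -3.  123.6   3.5  30.4 -33.6] pos [ 0.4964 -0.063   0.0398] f [ 0.7 -0.6 -0.1] th -117.3 R 0.1272 yaw-err -95.1 [-177.9   -4.9  -32.4]
```

View pics/w15.png

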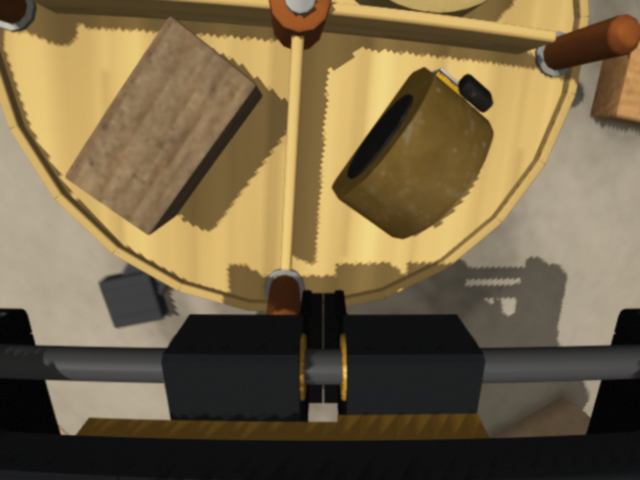

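>>> drive_tool:
  xyz:
    - [-0.006,0.0003,0.0006]
    - [-0.006,0.0003,0.0006]
    - [-0.006,0.0003,0.0006]
    - [-0.006,0.0003,0.0006]
    - [-0.006,0.0003,0.0006]
    - [-0.006,0.0003,0.0006]
  spin: [0.35,0.4,0.4,0.4,0.4,0.4]
  gripper: [0,0,0,0,0,0]

```text
time_s: 18.45
position: [0.4712, -0.0434, 0.038]
orientation: [-176.2, -4.8, -47.4]
contact_force: [0.4, -0.8, 0.2]
opening: 0.005
```

```bash
python3 st.py; python3 - <<'E'
from h import *
W=vision.get_image("wrist")
cv2.imwrite("pics/w16.png",W["pixels"])
E
```

```text
q [ -1.4  18.6   1.  127.8   1.5  27.5 -49.1] pos [ 0.4712 -0.0434  0.038 ] f [ 0.4 -0.8  0.2] th -131.8 R 0.1254 yaw-err -95.6 [-176.2   -4.8  -47.4]
```

View pics/w16.png

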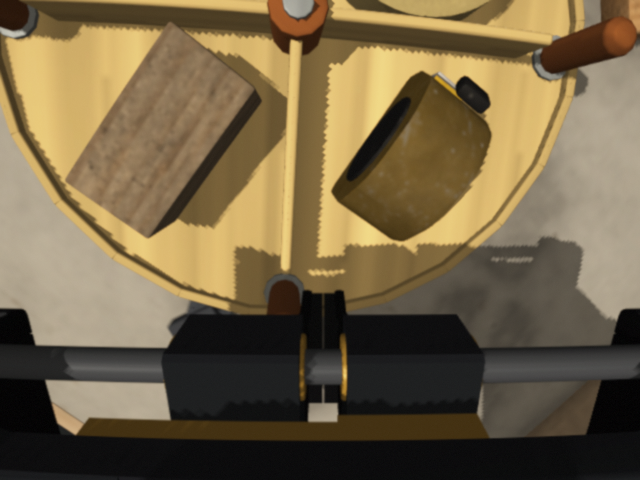

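>>> drive_tool:
  xyz:
    - [-0.006,0.0006,0.0006]
    - [-0.006,0.0006,0.0006]
    - [-0.006,0.0006,0.0006]
    - [-0.006,0.0006,0.0006]
    - [-0.006,0.0006,0.0006]
    - [-0.006,0.0006,0.0006]
    - [-0.006,0.0006,0.0006]
    - [-0.006,0.0006,0.0006]
  spin: [0.35,0.38,0.38,0.38,0.4,0.4,0.4,0.4]
  gripper: [0,0,0,0,0,0,0,0]

```text
time_s: 19.3
position: [0.4458, -0.0076, 0.0342]
orientation: [-174.1, -3.6, -66.6]
contact_force: [-0.4, -1.0, 0.1]
opening: 0.006
```

```bash
python3 st.py; python3 - <<'E'
from h import *
W=vision.get_image("wrist")
cv2.imwrite("pics/w17.png",W["pixels"])
E
```

```text
q [-11.2  16.8   6.4 132.1  -0.6  24.4 -71.1] pos [ 0.4458 -0.0076  0.0342] f [-0.4 -1.   0.1] th -152.1 R 0.1233 yaw-err -94.5 [-174.1   -3.6  -66.6]
```

View pics/w17.png

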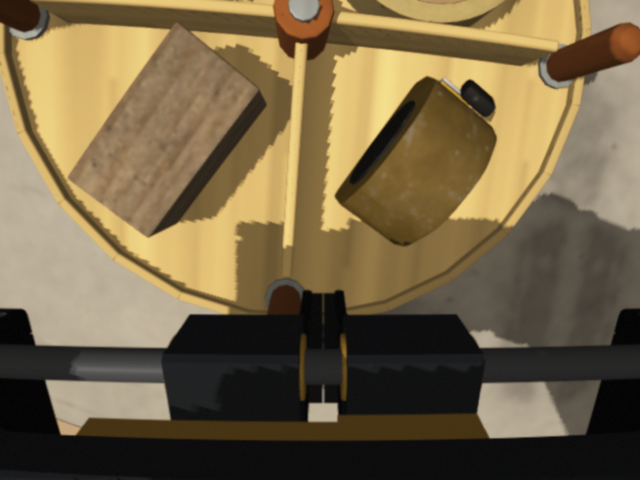

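>>> drive_tool:
  xyz:
    - [-0.006,0.001,-0.001]
    - [-0.006,0.001,-0.0005]
    - [-0.006,0.001,-0.0005]
    - [-0.006,0.001,0]
    - [-0.006,0.001,0]
    - [-0.006,0.001,0]
    - [-0.006,0.001,0]
    - [-0.006,0.001,0]
  spin: [0.35,0.38,0.38,0.38,0.4,0.4,0.4,0.4]
  gripper: [0,0,0,0,0,0,0,0]

```text
time_s: 20.15
position: [0.43, 0.0362, 0.0364]
orientation: [-172.6, -1.5, -85.4]
contact_force: [0.5, -1.2, -0.3]
opening: 0.005
```

```bash
python3 st.py; python3 - <<'E'
from h import *
W=vision.get_image("wrist")
cv2.imwrite("pics/w18.png",W["pixels"])
E
```

```text
q [-22.9  15.4  12.1 134.4  -2.   23.4 -94.9] pos [0.43   0.0362 0.0364] f [ 0.5 -1.2 -0.3] th -173.7 R 0.1256 yaw-err -91.7 [-172.6   -1.5  -85.4]
```

View pics/w18.png

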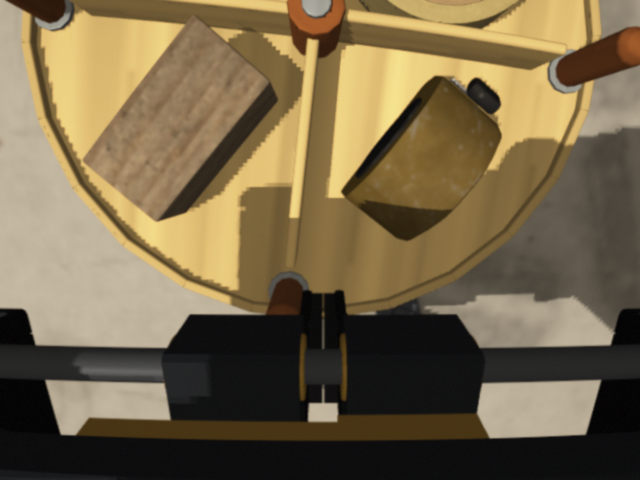

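>>> drive_tool:
  xyz:
    - [-0.006,0.0005,0]
    - [-0.006,0.0005,0]
    - [-0.006,0.0005,0]
    - [-0.005,0.0005,0]
    - [-0.003,0,0]
    - [0,0,0]
  spin: [0.4,0.42,0.42,0.4,0.2,0]
  gripper: [0,0,0,0,0,0]

```text
time_s: 20.8
position: [0.429, 0.0623, 0.0369]
orientation: [-172.4, -0.1, -96.3]
contact_force: [0.0, 0.9, -0.0]
opening: 0.01
```

```bash
python3 st.py; python3 - <<'E'
from h import *
W=vision.get_image("wrist")
cv2.imwrite("pics/w19.png",W["pixels"])
T=vision.get_image("top");S=vision.get_image("side")
a=cv2.resize(S["pixels"][160:320,250:420],None,fx=2.3,fy=2.3,interpolation=2)
b=cv2.resize(T["pixels"][160:320,250:420],None,fx=2.3,fy=2.3,interpolation=2)
cv2.imwrite("pics/p19.png",np.hstack([a,b]))
E
```

```text
q [ -29.5   15.7   15.4  134.2   -3.2   23.6 -108.3] pos [0.429  0.0623 0.0369] f [ 0.   0.9 -0. ] th 174.4 R 0.1264 yaw-err -90.7 [-1.724e+02 -1.000e-01 -9.630e+01]
```

View pics/w19.png

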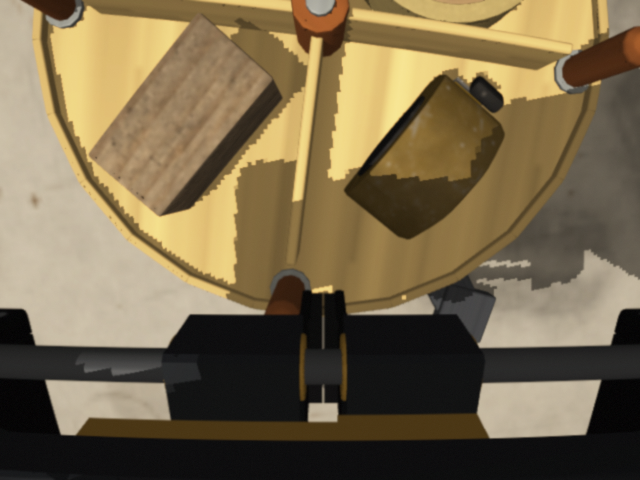

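View pics/p19.png

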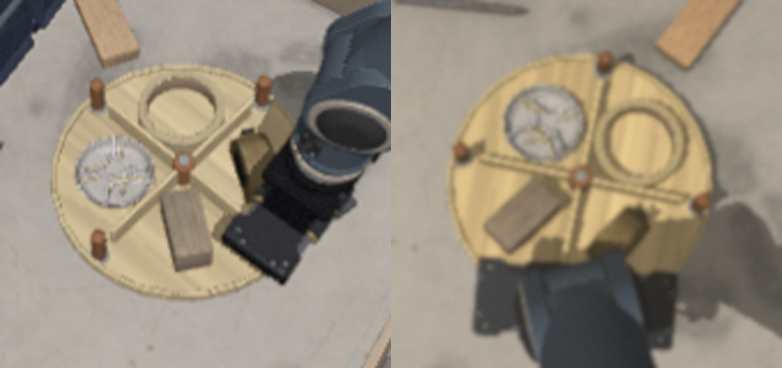

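```bash
cat > ang.py <<'E'
from h import *
import sys
def disc(d,ctr,pts):
    o=[]
    for p,k in pts:
        x=ray(d,p,.074)[0]-ctr; a=np.degrees(np.arctan2(x[1],x[0])); o.append(((a+180)%360-180).round(1)); 
        print(p,a.round(1),np.hypot(*x[:2]).round(4))
    return o
E
python3 - <<'E'
from ang import *
S=vision.get_image("side");T=vision.get_image("top")
f=lambda P:[(np.array(p)/2.3+[250,160],0) for p in P]
disc(S,np.array([.5533,.0508,0]),f([(97,84),(264,80),(98,236)]))
disc(T,np.array([.5562,.0487,0]),f([(605-391,59),(460-391,150),(703-391,200)]))
E
```

```text
[292.17391304 196.52173913] -13.4 0.1272
[364.7826087 194.7826087] -103.6 0.1277
[292.60869565 262.60869565] 77.0 0.1292
[343.04347826 185.65217391] -13.4 0.1271
[280.        225.2173913] 77.1 0.1285
[385.65217391 246.95652174] -103.6 0.1294
```

```bash
python3 - <<'E'
from h import *
S=vision.get_image("side");T=vision.get_image("top")
for d,p,c in((S,(170,178),(.5533,.0508)),(T,(296,148),(.5562,.0487))):
    x=ray(d,np.array(p)/4+[265,170],.057)[0][:2]-c; print(x,np.degrees(np.arctan2(x[1],x[0])),np.hypot(*x))
E
```

```text
[ 0.0698943  -0.01226979] -9.956698846133877 0.0709630989385616
[ 0.07456942 -0.0188251 ] -14.168318130849332 0.07690892847055687
```

>>> drive_tool:
  xyz:
    - [-0.005,0.0005,0]
    - [-0.005,0.0005,0]
    - [-0.004,0.0003,0]
    - [-0.003,0,0]
    - [-0.001,0,0]
    - [0,0,0]
    - [0,0,0]
  spin: [0.35,0.35,0.3,0.2,0.1,0,0]
  gripper: [0,0,0,0,0,0,0]

```text
time_s: 21.85
position: [0.4306, 0.078, 0.0367]
orientation: [-172.5, 0.9, -104.5]
contact_force: [0.3, 0.1, 0.1]
opening: 0.004
```

```bash
python3 st.py; python3 - <<'E'
from h import *
S=vision.get_image("side");T=vision.get_image("top")
crop(S,"pics/s20.png",250,160,100,110,5)
crop(T,"pics/t20.png",250,165,170,110,4)
E
```

```text
q [ -33.7   16.2   17.8  133.8   -4.3   23.9 -117.6] pos [0.4306 0.078  0.0367] f [0.3 0.1 0.1] th 167.3 R 0.1273 yaw-err -91.8 [-172.5    0.9 -104.5]
```

View pics/s20.png

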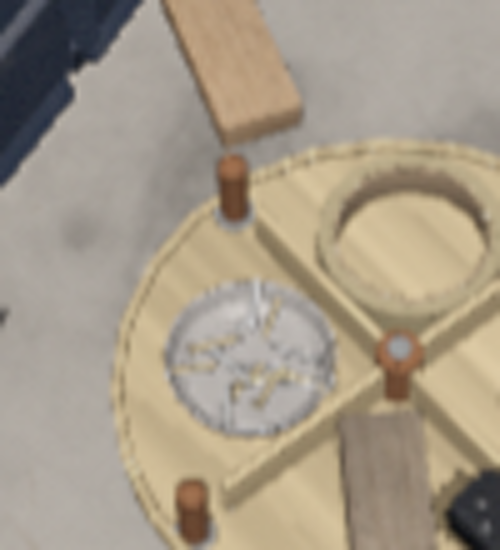

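View pics/t20.png

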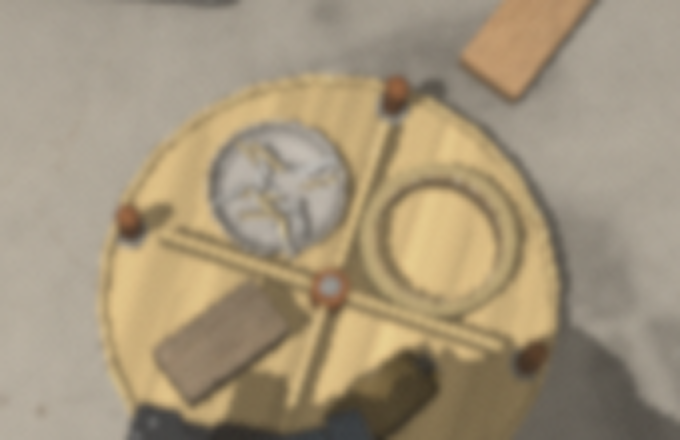

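```bash
python3 - <<'E'
from ang import *
S=vision.get_image("side");T=vision.get_image("top")
disc(S,np.array([.5533,.0508,0]),[(np.array(p)/5+[250,160],0) for p in[(232,165),(192,489)]])
disc(T,np.array([.5562,.0487,0]),[(np.array(p)/4+[250,165],0) for p in [(397,87),(127,214),(532,350)]])
E
```

```text
[296.4 193. ] -20.0 0.1276
[288.4 257.8] 69.8 0.1279
[349.25 186.75] -20.3 0.1285
[281.75 218.5 ] 69.5 0.1289
[383.  252.5] -110.2 0.1265
```

>>> drive_tool:
  xyz:
    - [-0.002,0,0]
    - [-0.002,0,0]
    - [-0.001,0,0]
    - [0,0,0]
    - [0,0,0]
  spin: [0.1,0.1,0.1,0,0]
  gripper: [0,0,0,0,0]

```text
time_s: 22.55
position: [0.4317, 0.0826, 0.0367]
orientation: [-172.5, 1.1, -106.5]
contact_force: [0.0, 0.1, -0.4]
opening: 0.006
```

```bash
python3 st.py; python3 - <<'E'
from h import *
S=vision.get_image("side");T=vision.get_image("top")
a=cv2.resize(S["pixels"][160:270,250:350],None,fx=4,fy=4,interpolation=2)
b=cv2.resize(T["pixels"][165:275,250:350],None,fx=4,fy=4,interpolation=2)
cv2.imwrite("pics/p21.png",np.hstack([a,b]))
E
```

```text
q [ -34.8   16.4   18.4  133.5   -4.6   24.1 -119.9] pos [0.4317 0.0826 0.0367] f [ 0.   0.1 -0.4] th 165.2 R 0.1274 yaw-err -91.7 [-172.5    1.1 -106.5]
```

View pics/p21.png

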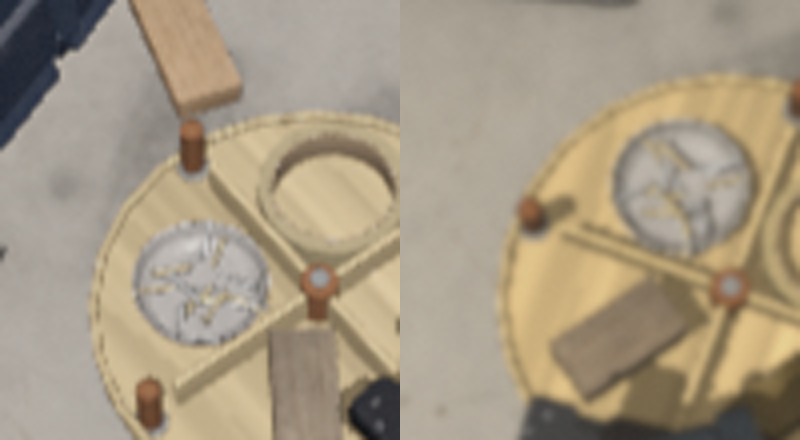

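>>> drive_tool:
  xyz:
    - [0.003,0,0]
    - [0.003,0,0]
    - [0.001,0,-0.01]
    - [0,0,-0.02]
    - [0,0,-0.03]
    - [0,0,-0.03]
    - [0,0,-0.03]
    - [0,0,-0.03]
  spin: [0,0,0,0,0,0,0,0]
  gripper: [0,0,0,0,0,0,0,0]

```text
time_s: 23.45
position: [0.4062, 0.0761, 0.1897]
orientation: [-172.9, 0.8, -106.7]
contact_force: [1.4, 0.6, 0.4]
opening: 0.005
```

```bash
python3 st.py; python3 plan.py .40 .33 -90 12|sed 's/np.float64//g'
```

```text
q [ -41.    -2.4   21.3  127.     5.9   49.1 -130.1] pos [0.4062 0.0761 0.1897] f [1.4 0.6 0.4] th 170.0 R 0.1508 yaw-err -96.7 [-172.9    0.8 -106.7]
[[(-0.02), (0.007), 0], [(-0.02), (0.006), 0], [(-0.02), (0.006), 0], [(-0.021), (0.005), 0], [(-0.021), (0.005), 0], [(-0.021), (0.004), 0], [(-0.021), (0.004), 0], [(-0.021), (0.003), 0], [(-0.021), (0.003), 0], [(-0.021), (0.002), 0], [(-0.021), (0.002), 0], [(-0.021), (0.001), 0]] spin -0.23171883645491598
[ -41.    -2.4   21.3  127.     5.9   49.1 -130.1] [0.4062 0.0761 0.1897] -106.68375622475395
```

>>> drive_tool:
  xyz:
    - [-0.02,0.005,-0.005]
    - [-0.025,0.004,-0.005]
    - [-0.025,0.003,0]
    - [-0.025,0.002,0]
    - [-0.025,0.002,0]
    - [-0.025,0.002,0]
    - [-0.025,0.001,0]
    - [-0.025,0.001,0]
    - [-0.025,0,0]
    - [-0.02,0,0]
  spin: [-0.3,-0.3,-0.3,-0.3,-0.3,-0.3,-0.3,-0.3,-0.3,-0.3]
  gripper: [0,0,0,0,0,0,0,0,0,0]

```text
time_s: 24.45
position: [0.4169, 0.3389, 0.1923]
orientation: [-173.2, -1.8, -87.1]
contact_force: [0.7, -0.4, -0.3]
opening: 0.008
```

```bash
python3 st.py; python3 - <<'E'
from h import *
S=vision.get_image("side");T=vision.get_image("top")
crop(S,"pics/s22.png",260,165,150,145,4); crop(T,"pics/t22.png",260,170,150,145,4)
cv2.imwrite("pics/S22.png",S["pixels"]);cv2.imwrite("pics/T22.png",T["pixels"])
E
```

```text
q [ -55.    12.1    8.8  110.8    5.2   53.7 -136.4] pos [0.4169 0.3389 0.1923] f [ 0.7 -0.4 -0.3] th 115.5 R 0.3201 yaw-err -22.7 [-173.2   -1.8  -87.1]
```

View pics/s22.png

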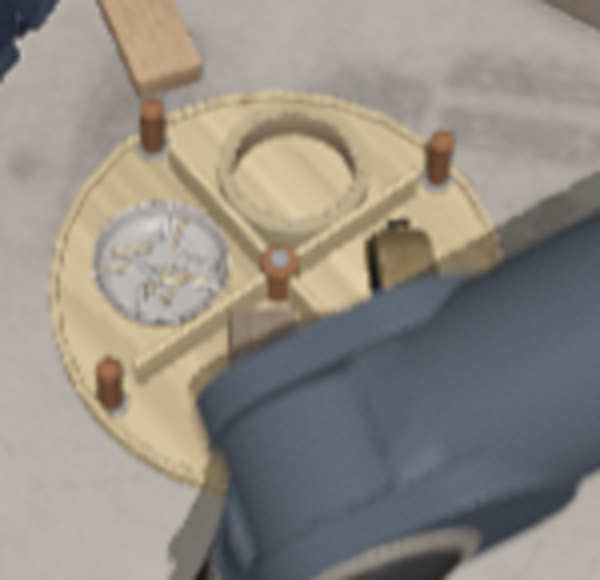

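View pics/t22.png

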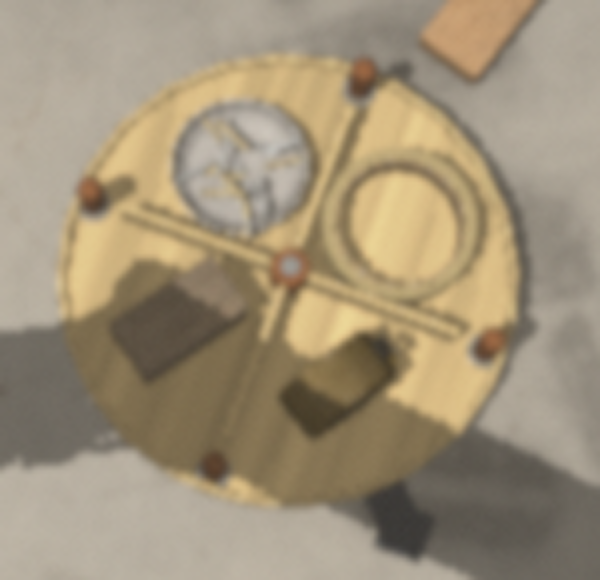

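```bash
python3 - <<'E'
from ang import *
S=vision.get_image("side");T=vision.get_image("top")
disc(S,np.array([.5533,.0508,0]),[(np.array(p)/4+[260,165],0) for p in[(151,106),(441,139),(110,367)]])
cT=np.array([.5562,.0487,0])
disc(T,cT,[(np.array(p)/4+[260,170],0) for p in [(364,69),(90,188),(491,341),(213,463)]])
for p,z in(((338,385),.05),((338,385),.06),((338,385),.07),((418,560),.012),((435,518),.012),((378,545),.012),((289,267),.062)):
    x=ray(T,np.array(p)/4+[260,170],z)[0]-cT; print(p,z,x.round(4),np.degrees(np.arctan2(x[1],x[0])).round(1),np.hypot(*x[:2]).round(4))
E
```

```text
[297.75 191.5 ] -22.3 0.129
[370.25 199.75] -112.4 0.1275
[287.5  256.75] 68.2 0.1278
[351.   187.25] -22.3 0.1288
[282.5 217. ] 67.7 0.1285
[382.75 255.25] -113.2 0.1281
[313.25 285.75] 157.4 0.1286
(338, 385) 0.05 [-0.0709 -0.0273  0.05  ] -158.9 0.076
(338, 385) 0.06 [-0.0723 -0.0266  0.06  ] -159.8 0.0771
(338, 385) 0.07 [-0.0738 -0.0259  0.07  ] -160.7 0.0782
(418, 560) 0.012 [-0.175  -0.0752  0.012 ] -156.7 0.1905
(435, 518) 0.012 [-0.1495 -0.0867  0.012 ] -149.9 0.1729
(378, 545) 0.012 [-0.1651 -0.051   0.012 ] -162.8 0.1728
(289, 267) 0.062 [-0.0002  0.0004  0.062 ] 112.7 0.0005
```

```bash
python3 plan.py .45 -.1 -45 18|sed 's/np.float64//g'
```

```text
[[(0.024), (-0.001), 0], [(0.024), (0.0), 0], [(0.024), (0.001), 0], [(0.024), (0.002), 0], [(0.024), (0.003), 0], [(0.024), (0.004), 0], [(0.024), (0.005), 0], [(0.023), (0.006), 0], [(0.023), (0.007), 0], [(0.023), (0.008), 0], [(0.023), (0.009), 0], [(0.022), (0.01), 0], [(0.022), (0.011), 0], [(0.021), (0.012), 0], [(0.021), (0.013), 0], [(0.02), (0.013), 0], [(0.02), (0.014), 0], [(0.019), (0.015), 0]] spin -0.3920109104477613
[ -54.9   11.9    8.9  111.     5.2   53.7 -136.4] [0.4173 0.336  0.1929] -87.33717832835822
```

>>> drive_tool:
  xyz:
    - [0.015,0,-0.02]
    - [0.024,0,-0.025]
    - [0.024,0.001,-0.025]
    - [0.024,0.002,-0.025]
    - [0.024,0.003,-0.02]
    - [0.024,0.004,0]
    - [0.024,0.005,0]
    - [0.023,0.006,0]
    - [0.023,0.007,0]
    - [0.023,0.008,0]
  spin: [-0.39,-0.39,-0.39,-0.39,-0.39,-0.39,-0.39,-0.39,-0.39,-0.39]
  gripper: [0,0,0,0,0,0,0,0,0,0]

```text
time_s: 25.65
position: [0.4212, 0.0892, 0.3191]
orientation: [-174.9, -4.7, -63.8]
contact_force: [-1.0, 0.9, -0.1]
opening: 0.006
```

```bash
python3 plan.py .45 -.1 -45 8|sed 's/np.float64//g'
```

```text
[[(0.023), (0.007), 0], [(0.022), (0.008), 0], [(0.022), (0.009), 0], [(0.022), (0.01), 0], [(0.021), (0.011), 0], [(0.021), (0.012), 0], [(0.02), (0.013), 0], [(0.02), (0.013), 0]] spin -0.39205471966971467
[-42.9  -7.2  19.8 113.3   7.3  68.3 -89.1] [0.4212 0.0892 0.3191] -63.818626544146305
```

>>> drive_tool:
  xyz:
    - [0.023,0.007,0]
    - [0.022,0.008,0]
    - [0.022,0.009,0]
    - [0.022,0.01,0]
    - [0.021,0.011,0]
    - [0.021,0.012,0]
    - [0.02,0.013,0]
    - [0.01,0.01,0]
    - [0,0,0]
  spin: [-0.39,-0.39,-0.39,-0.39,-0.39,-0.39,-0.39,-0.2,0]
  gripper: [0,0,0,0,0,0,0,0,0]

```text
time_s: 26.55
position: [0.437, -0.1127, 0.3256]
orientation: [-176.7, -5.6, -47.0]
contact_force: [-0.2, 0.4, -0.2]
opening: 0.005
```

```bash
python3 - <<'E'
from h import *
import pickle
D={n:vision.get_image(n) for n in("side","top","wrist")}
pickle.dump(D,open("d23.pkl","wb"))
crop(D["side"],"pics/s23.png",260,165,150,145,4)
cv2.imwrite("pics/w23.png",D["wrist"]["pixels"])
E
python3 st.py
```

```text
q [-35.5  -8.1  39.3 111.7   6.9  68.3 -44.9] pos [ 0.4378 -0.1093  0.3256] f [ 0.4  0.4 -0.4] th -126.3 R 0.1977 yaw-err -100.4 [-176.7   -5.6  -46.7]
```

View pics/s23.png

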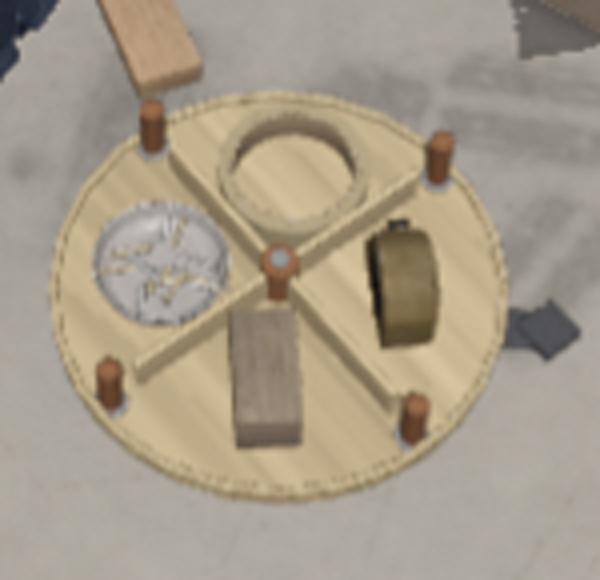

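View pics/w23.png

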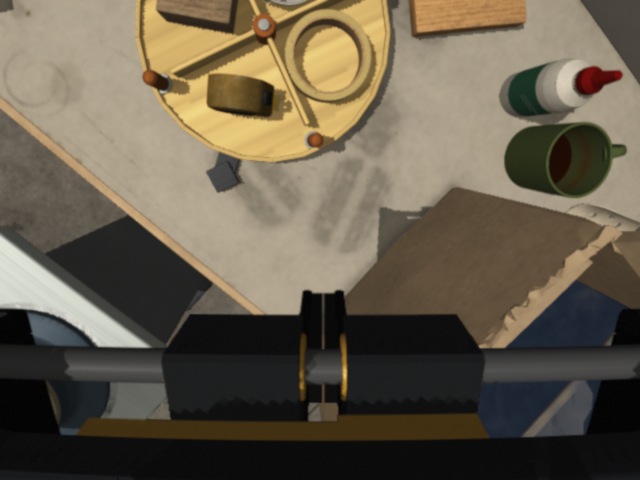

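```bash
python3 - <<'E'
from h import *
import pickle
D=pickle.load(open("d23.pkl","rb"))
crop(D["wrist"],"pics/w24.png",135,0,130,200,3)
crop(D["wrist"],"pics/w25.png",190,60,100,60,8)
crop(D["side"],"pics/s25.png",340,210,75,60,8)
E
```

```text
(no output)
```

View pics/w25.png

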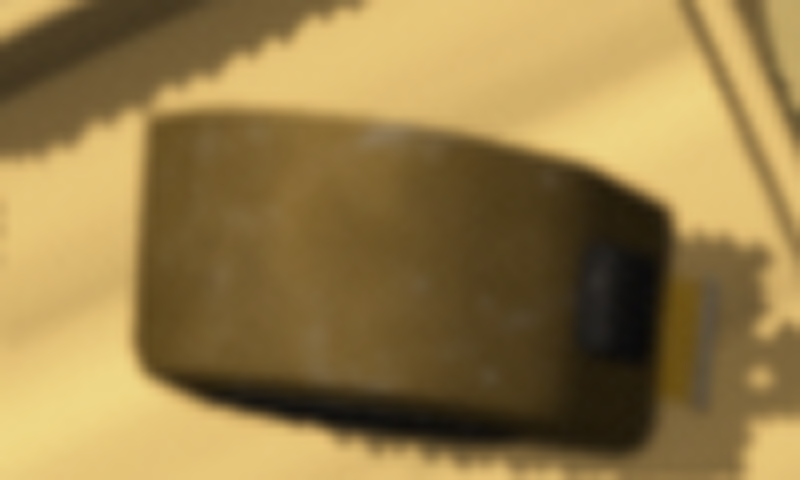

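View pics/s25.png

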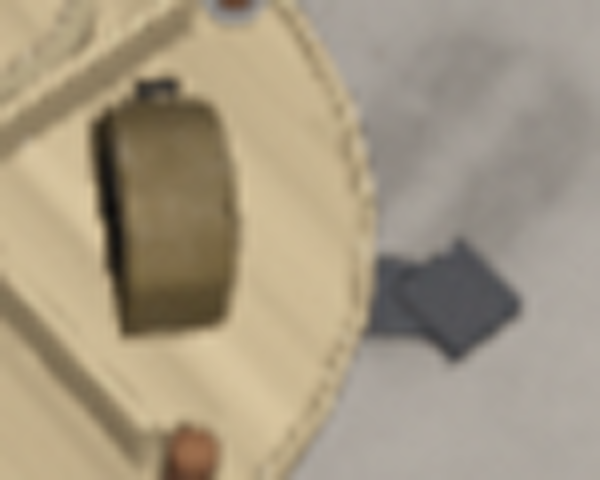

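View pics/w24.png

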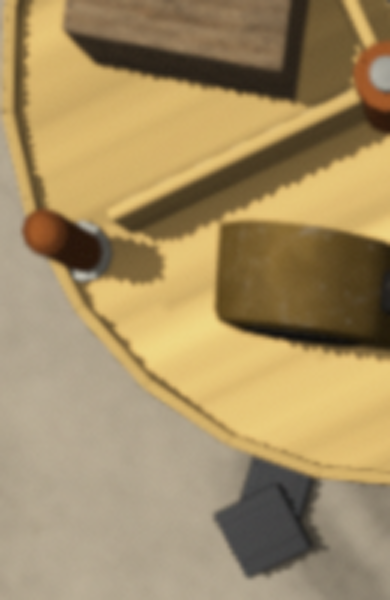

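```bash
python3 - <<'E'
from ang import *
import pickle
D=pickle.load(open("d23.pkl","rb"))
px={"side":dict(tape=(361,237.1),tip=(405.1,247.9),hub=np.array((280,257))/4+[260,165]),
"wrist":dict(tape=(240.3,95),tip=(218.3,192),hub=np.array((381,72))/3+[135,0]),
"top":dict(tape=np.array((338,385))/4+[260,170],tip=np.array((418,560))/4+[260,170],hub=np.array((289,267))/4+[260,170])}
for n,P in px.items():
    d=D[n];h=ray(d,P["hub"],.062)[0]
    for k,z in(("tip",.012),("tape",.045),("tape",.057),("tape",.069)):
        x=ray(d,P[k],z)[0]-h; print(n,k,z,(x[:2]).round(4),np.degrees(np.arctan2(x[1],x[0])).round(1),np.hypot(*x[:2]).round(4))
def tri(k,ns):
    A=0;B=0
    for n in ns:
        d=D[n];h=ray(d,px[n]["hub"],.062)[0]-[0,0,.062]
        x0=ray(d,px[n][k],0)[0]-h;x1=ray(d,px[n][k],.3)[0]-h;u=(x1-x0)/np.linalg.norm(x1-x0);Q=np.eye(3)-np.outer(u,u);A=A+Q;B=B+Q@x0
    return np.linalg.solve(A,B)
x=tri("tape",["side","wrist","top"]);print(x,np.degrees(np.arctan2(x[1],x[0])))
x=tri("tape",["side","wrist"]);print(x,np.degrees(np.arctan2(x[1],x[0])))
E
```

```text
side tip 0.012 [-0.1758 -0.072 ] -157.7 0.19
side tape 0.045 [-0.0722 -0.0271] -159.4 0.0771
side tape 0.057 [-0.0744 -0.021 ] -164.2 0.0773
side tape 0.069 [-0.0767 -0.0149] -169.0 0.0781
wrist tip 0.012 [-0.1742 -0.0785] -155.7 0.1911
wrist tape 0.045 [-0.0689 -0.0281] -157.8 0.0744
wrist tape 0.057 [-0.0691 -0.0299] -156.6 0.0753
wrist tape 0.069 [-0.0694 -0.0317] -155.4 0.0763
top tip 0.012 [-0.1748 -0.0756] -156.6 0.1905
top tape 0.045 [-0.07   -0.0281] -158.1 0.0754
top tape 0.057 [-0.0717 -0.0272] -159.2 0.0767
top tape 0.069 [-0.0735 -0.0264] -160.2 0.078
[-0.07007122 -0.02816066  0.04256799] -158.10548327149056
[-0.07026884 -0.0281058   0.04249568] -158.19981189674462
```

```bash
python3 - <<'E'
from h import *
import pickle
D=pickle.load(open("d23.pkl","rb"))
S,W=D["side"],D["wrist"]
hs=ray(S,np.array((280,257))/4+[260,165],.062)[0];hw=ray(W,np.array((381,72))/3+[135,0],.062)[0]
a=[ray(S,np.array(p)/8+[340,210],.026)[0]-hs for p in((124,338),(225,331))]
b=[ray(W,np.array(p)/8+[190,60],.026)[0]-hw for p in((650,450),(672,210))]
for x in a+b: print(x.round(4))
L=np.mean(a,0)-np.mean(b,0);m=(np.mean(a,0)+np.mean(b,0))/2
print("len",np.hypot(*L[:2]),"mid",m,np.degrees(np.arctan2(m[1],m[0])), "axis-90", np.degrees(np.arctan2(L[1],L[0]))-90)
E
```

```text
[-0.0765  0.0072 -0.036 ]
[-0.1023 -0.0104 -0.036 ]
[-0.0619 -0.067  -0.036 ]
[-0.0346 -0.0469 -0.036 ]
len 0.06894698128284338 mid [-0.06883817 -0.02930925 -0.036     ] -156.93713216219842 axis-90 36.614747526658235
```

```bash
python3 - <<'E'
from station import r
print(r.state()["time_s"], r.hand_in())
E
```

```text
the job is handed in; nothing more can be done
26.7 None
```

I turned the carousel clockwise by about 145° with closed fingers pushing on the rim posts. The tape measure now stands at the pointer. I handed in at 26.7 s with the gripper clear of everything.

**Last checks**
- **Arrow:** its direction, averaged over the side, top and wrist views, is about -156.7°. The single views ranged from -155.7° to -157.7°.
- **Bay:** the posts put the middle of the tape measure's bay at about -157.4°.
- **Tape measure:** its base edges gave -156.9°, and triangulating its outline gave -158.1°. The two disagree by about 1°. The remaining error is at most about 1.5°, or 2 mm at the tape measure.
- **Forces:** readings at the end of each move stayed below about 3 N.
- **Other things:** the things in the bays looked undisturbed in the last side view. I did not measure the bystanders again.

**What went wrong on the way**
- The first two pushes slipped past their posts part-way because the fingers were too high. I backed off, lowered the fingers to about 37 mm and finished with a third push, checked with the wrist camera.
- After the first slip the fingers passed over the edge of the dish's bay. The dish showed no sign of having been touched.

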